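Stow the packing board and latch the trailer box

TASK

Put the packing board that lies on the rubber bench mat into the trailer box, flat and squarely on top of the board already in there; feel for the pile and let go only once it rests, do not drop it. Then swing the lid down onto its seal and turn the T-handle a full quarter turn clockwise, so that the latch draws the lid tight. Leave the drawbar in the box and the things standing about on the bench where they are.

Things in the scene. Friction and masses are not known exactly. Their poses are not given: they have to be found in the camera images.
- crate: Aluminium trailer box fixed to the bench: outside 280 (its x) by 240 mm (its y), rim 120 mm high, inner floor 3 mm above the bench, 2.5 mm walls. Origin: centre of its underside, z up. Hinge along its -y side; lid's free edge and latch at its +y side. A drawbar lies in its -y half (y -40 to -95 mm), one board in its +y half (middle near y +30 mm).
- mouth (a point): Centre of the box's mouth, at rim height (120 mm above the bench); axes as the box. A lip 23 mm wide runs inward all round the rim, so the open mouth is 234 by 194 mm; a rubber seal 10 mm high lies on the lip.
- lid_hinge (a point): Middle of the lid's hinge line, 127 mm above the bench over the box's -y wall. Axes turn with the lid: x along the hinge line (as the box's x), y from the hinge to the free edge, z out of the lid's outer face (upward when shut, to the box's -y side when the lid stands upright).
- lid_edge (a point): Middle of the lid's free edge on its outer face: 245 mm (y) from the hinge line and 2 mm (z) above it; axes as lid_hinge. The lid is a plate 290 mm long (x), 4 mm thick, its mid-plane through the hinge line, with a 16 mm drip edge turned towards the box. Its outer face is flat and clear for pushing except at the T-handle in the middle of its length.
- lid (a joint): Lid angle, rad: 0 = drawn right down, about 0.018 = resting on its seal, 1.57 = upright; grows as it opens (to 1.85). A stiff friction hinge (1 N m) holds it at any angle; it does not fall. It takes about 6 N to swing at 180 mm from the hinge and 10 to 15 N to settle on the seal; it springs back to 0.018. Above about 0.04 the latch cam is blocked by its keeper.
- t_bar (a point): Centre of the T-handle's cross-bar, 40 mm above the lid's mid-plane, 190 mm from the hinge line, middle of the lid's length. Dark steel bar 100 mm long (this point's y), 20 mm wide (its x), 18 mm high, its underside 29 mm clear of the lid, on a stem 18 mm across. z is the turning axis, pointing out of the lid; the point turns with the handle.
- latch (a joint): T-handle angle, rad, growing clockwise seen from above the shut lid: 0 = open, bar pointing at the free edge; 1.57 = latched, bar parallel to the free edge, at a stop. Starts between 0 and 0.35. With the lid on its seal it turns freely to about 0.95, draws the lid down 4 mm against the seal (up to 0.3 N m) until about 1.35, and stays where left from there on.
- thick: Thick hardwood packing board, 150 (its x) by 60 (its y) by 45 mm, 0.28 kg. Origin: centre of its underside; z up. Either this or the thin board lies in the box, the other one on the mat: see where they are.
- thin: Thin hardwood packing board, 150 (its x) by 60 (its y) by 22 mm, 0.14 kg. Origin: centre of its underside; z up.
- mat: Black rubber bench mat, 340 by 240 mm, 3 mm thick, fixed on the bench at the robot's left. Origin: centre of its underside.
- drawbar: Steel towing drawbar lying in the box along its hinge side: shank 170 by 40 by 40 mm, ball at its +x end, 101 mm high above the bench. Leave it. Origin: centre of its underside.
- wrench: Wrench, 200 mm, lying on the bench at the robot's right. Leave it. Origin under its middle.
- oil: Grey oil bottle, 76 mm across, 200 mm high, standing beyond the mat. Leave it. Origin: centre of its base.
- tin: Steel tin, 90 mm across, 100 mm high, standing at the far right. Leave it. Origin: centre of its base.
Things that resemble listed ones, but are neither listed nor needed, are in the scene too. What is shaped like the thick but pink or purple is not meant. What is shaped like the thin but blue is not meant.

How it is judged:
By the outcome, as a careful person would: the job done as asked, in the order asked, and still so for the second after the job is handed in, with the robot touching nothing.
It also fails if it takes over 72 s, if anything falls off the work surface, if the arm or the gripper's body presses on something with over 40 N, if the wrist force passes 120 N, or if a joint passes its speed limit or range.

ROBOT

A 6-joint arm with a two-finger parallel gripper is mounted at the origin on the work surface. World frame = base frame: x ahead of the robot, y to its left, z up, the work surface at z = 0. Lengths are in m, angles in rad, forces in N, time in s.
With the tool pointing down it reaches from about 0.35 to 0.975 m from the base axis. Payload 4.9 kg.
Tool frame: the origin (TCP) lies at the very end of the fingers, on their centre line; the grasp point (between the pads) lies 19 mm behind it; z points along the fingers, y is the direction in which the jaws open and shut (so a half turn about z gives the same grasp; the last joint's range is limited). The gripper opens to 85 mm and grips with 20 to 120 N. Pads are 22 mm wide; open, the fingers measure 114 mm over their backs; the gripper's body (76 mm by 85 mm) begins 54 mm behind the grasp point. The pads swing forward as they close: fully open they stand 13 mm farther back than shut.
Start: joints at [1.202, 0.053, 1.613, -0, 1.476, -0.119], TCP at [0.154, 0.606, 0.231] pointing down, gripper open.
Joint ranges: [-3.01, 3.01], [-1.01, 2.22], [0.06, 2.58], [-1.02, 4.17], [0.09, 2.62], [-3.14, 3.14]. Speed limits (rad/s): [2.57, 2.57, 3.14, 3.14, 3.14, 3.14].

INTERFACE

Orientations are given as a unit quaternion [w, x, y, z].
In Python, from plant import monitor, eyes, manip gives the robot as it stands.
- The arm moves only by the tool step_arm, never from a script. Its argument "motion" is a list of rows, each a list of 7 numbers: the shift along the world's x, y, z scaled (see below), then the turn, a rotation vector about the world's x, y, z scaled (see below), then the closure in counts, from 0 (fully open) to 255 (shut). In form: [[x, y, z, ax, ay, az, grip], ...]. A call has 1 to 10 rows; each row is the pose to reach, as a shift and turn from the pose commanded when the call began; what a row does not reach only later rows make up. The controller multiplies each number of a shift by 0.5 m and each number of a turn by 1.5 rad. A row lasts 1/10 s, in which the tool goes at most 50 mm and 8.59 degrees, less where a joint would pass 70% of its speed; a pose out of reach is approached as far as the arm can. A call with a number of a shift or a turn outside -1 to 1 is refused whole. A call with a gripper value outside its range is refused whole. The fingers move at their own pace and stop on an object; the grip force is fixed at half the most. Time passes only in rows, so rows that repeat a pose let the fingers close. It gives the time, the measured TCP pose, the force and the opening at its end, in the units of the state.
- monitor.state(): the state, without advancing time (a new reading comes with each control period).
- eyes.grab_frame(name): name is "scene" or "top" or "wrist"; returns a dict with "pixels" (400x640x3 uint8, red, green, blue), "mtx" (3x3 intrinsics, pixels), "rvec" (rotation vector, rad) and "tvec" (3), from world to camera coordinates, as OpenCV has them; the wrist camera has in their place "hand_eye" (4x4, takes a point from camera to tool coordinates, whose origin is the TCP and whose axes are the flange's). Camera axes: x right, y down, z forward; pixel columns grow to the right and rows downward; lengths in m; the calibration is good to about 2 mm. A picture is of the moment at which its call begins: read the wrist's pose just before it. There is no depth.
- manip.job_done(): hands the job in, once; it reports no verdict.
Trained networks look in the newest picture that a camera, given by its name, has taken for a name from the list of things; names that differ only in an ending like _2 or _b are one class to them, and where a whole thing is asked for, a point or a joint stands for the part that bears it (a point fixed in the world has none). Each returns a list of dicts, best first, with "p" (0 to 1); they miss things now and then, are a little off and sometimes report something else, mostly with a low value. They report only what shows in the picture. A call takes as long as a camera call. They do not tell look-alikes from the thing itself.
- eyes.look_for(name, camera): "box" ([centre column, centre row, width, height] in pixels, round what is visible of it).
- eyes.pinpoint(name, camera): "uv" ([column, row] in pixels: a listed point, or the origin of a listed thing).
The state is a dict: "time": time; "joint_pos": joint angles; "joint_vel": joint speeds; "joint_efforts": joint torques, N m; "tool_pos": TCP position; "tool_rot": TCP orientation; "contact_force": force on the tool from outside, world axes, zero at the start; "ft_torque": the same for the moment, N m; "gripper_width": opening from 0.0 (shut) to 1.0 (fully open).
Only numpy, scipy, OpenCV 4.12 (cv2) and the standard library are available. Lean on these libraries where they do the work, as an engineer would, in place of code of your own. Each camera call takes 0.05 s, during which the arm holds its last target.

## Working session

There is one attempt and no reset: what is moved stays moved. The work goes in short steps, Python scripts to look and compute and a tool call to move; the robot and the scene stay as the last step left them, time stands still between calls to the robot, and variables do not carry over. Pictures are saved under pics/ and viewed, and the job is handed in when it is done.

Besides the shell and the picture viewer there is one more tool, called by a JSON object that holds its "method" and its "body", one argument or row to a line. step_arm: Moves the arm, as the interface text tells. Its arguments: {"type":"object","properties":{"motion":{"type":"array","items":{"type":"array","items":{"type":"number"}}}},"required":["motion"]}

```bash
ls; mkdir -p pics
cat > h.py <<'E'
import numpy as np, cv2, pickle
from scipy.spatial.transform import Rotation as R
from plant import monitor, eyes, manip
def grab(n,save=None):
    s=monitor.state(); f=eyes.grab_frame(n)
    if n=="wrist":
        q=s["tool_rot"]; T=np.eye(4); T[:3,:3]=R.from_quat([q[1],q[2],q[3],q[0]]).as_matrix(); T[:3,3]=s["tool_pos"]
        C=T@np.array(f["hand_eye"]); W=np.linalg.inv(C)
        Rm,t=W[:3,:3],W[:3,3]
    else:
        Rm=cv2.Rodrigues(np.array(f["rvec"],float))[0]; t=np.array(f["tvec"],float).ravel()
    cam=dict(K=np.array(f["mtx"]),R=Rm,t=t,img=f["pixels"])
    if save: cv2.imwrite("pics/"+save,cv2.cvtColor(f["pixels"],cv2.COLOR_RGB2BGR))
    pickle.dump(cam,open("cam_%s.pkl"%n,"wb"))
    return cam
def back(cam,uv,z):
    d=cam["R"].T@np.linalg.inv(cam["K"])@np.array([uv[0],uv[1],1.]); o=-cam["R"].T@cam["t"]
    return o+d*(z-o[2])/d[2]
def proj(cam,P):
    P=np.atleast_2d(P); c=P@cam["R"].T+cam["t"]; u=c@cam["K"].T; return u[:,:2]/u[:,2:]
E
python3 - <<'E'
from h import *
print(monitor.state())
for n in("scene","top","wrist"):
    c=grab(n,n+"0.png"); print(n,-c["R"].T@c["t"],c["K"][0,0])
    for k in("crate","mouth","lid_hinge","lid_edge","t_bar","thick","thin","mat","drawbar","oil"):
        r=eyes.pinpoint(k,n); b=eyes.look_for(k,n) if k in("thick","thin") else []
        print(k,[(np.round(x["uv"],1).tolist(),round(x["p"],2)) for x in r[:4]],[(np.round(x["box"],0).tolist(),round(x["p"],2)) for x in b[:4]])
E
```

```text
pics
{'time': 0.0, 'joint_pos': array([ 1.20202029e+00,  5.33573491e-02,  1.61428032e+00, -2.10742521e-05,
        1.47600251e+00, -1.18997031e-01]), 'joint_vel': array([-1.30892137e-03,  1.18727812e-03, -1.40619017e-03,  2.94869164e-05,
       -1.06001695e-03,  1.44620865e-04]), 'joint_efforts': array([-2.35496473e-04, -3.93695605e+01, -3.70167160e+01, -2.11681827e-04,
        6.94980263e-03, -9.62461087e-06]), 'tool_pos': array([0.1542726 , 0.60502244, 0.23007089]), 'tool_rot': array([-2.37035278e-04,  1.24564030e-01,  9.92211043e-01, -9.95997451e-04]), 'contact_force': array([-0.11592847,  0.26859916,  0.54126259]), 'ft_torque': array([ 0.00669356, -0.08141996, -0.01827152]), 'gripper_width': 1.001496636567954}
scene [ 1.42723795 -0.41300943  0.89033143] 425.2105242754051
crate [([338.3, 228.1], 0.64)] []
mouth [([339.3, 192.0], 0.87)] []
lid_hinge [] []
lid_edge [([277.6, 121.1], 0.86), ([432.6, 189.1], 0.18)] []
t_bar [([265.2, 143.0], 0.67)] []
thick [([389.0, 149.1], 0.96), ([435.4, 185.9], 0.72)] [([437.0, 184.0, 34.0, 40.0], 0.94), ([390.0, 142.0, 16.0, 27.0], 0.69), ([417.0
[... 565 characters left out ...]
2.3, 111.2], 0.8), ([182.8, 300.4], 0.75)] [([301.0, 108.0, 33.0, 50.0], 0.87), ([180.0, 301.0, 52.0, 56.0], 0.83), ([192.0, 202.0, 36.0, 50.0], 0.63)]
thin [([311.5, 204.0], 0.86), ([381.2, 296.8], 0.82), ([395.6, 188.2], 0.46)] [([310.0, 204.0, 22.0, 50.0], 0.9), ([384.0, 297.0, 39.0, 56.0], 0.85), ([200.0, 192.0, 96.0, 117.0], 0.39)]
mat [([204.3, 193.4], 0.61)] []
drawbar [([228.1, 124.3], 0.57), ([394.2, 193.5], 0.3)] []
oil [([229.4, 122.8], 0.77)] []
wrist [0.08499657 0.6244423  0.37234943] 317.08443344911456
crate [] []
mouth [] []
lid_hinge [] []
lid_edge [] []
t_bar [] []
thick [([104.1, 251.2], 0.58)] [([89.0, 259.0, 85.0, 126.0], 0.6)]
thin [] []
mat [] []
drawbar [] []
oil [] []
```

View pics/scene0.png

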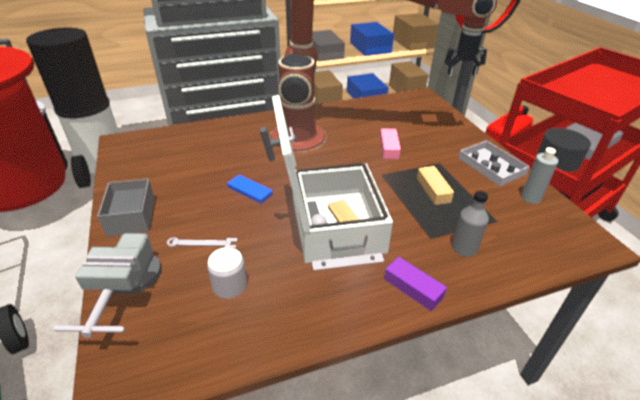

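View pics/top0.png

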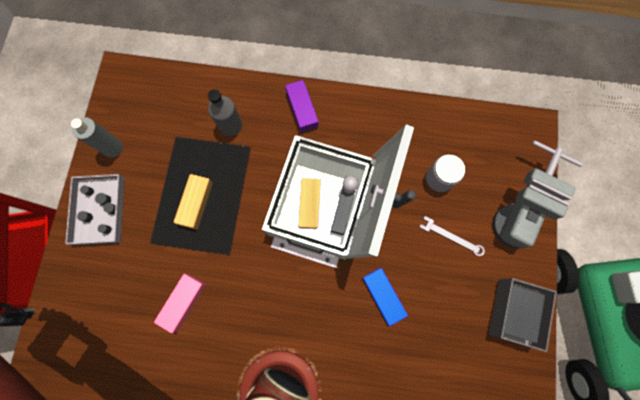

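View pics/wrist0.png

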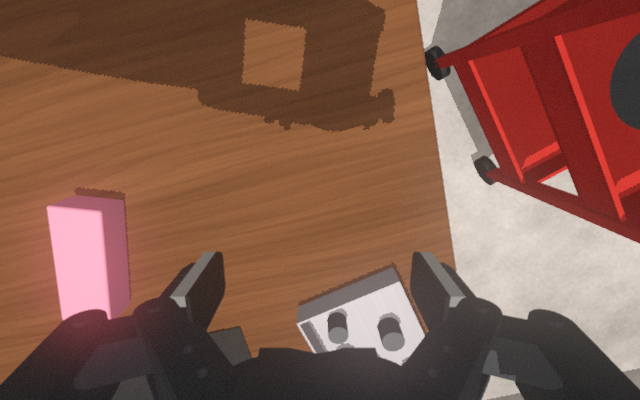

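Pictures: the wood-yellow board lies on the black mat at top (192,202) / scene (436,185). A second yellow board is in the box at top (310,204). The look-alikes are pink at top (180,301), purple at (301,108) and blue at (384,297). My choice is the yellow board on the mat, so I'll check it in a close crop.

Run:
```python
from h import *
a=cv2.imread("pics/top0.png"); b=cv2.imread("pics/scene0.png")
x=cv2.resize(a[120:270,150:420],None,fx=2.9,fy=2.9,interpolation=cv2.INTER_CUBIC)
cv2.imwrite("pics/crop_top.png",x)
y=cv2.resize(b[90:280,255:465],None,fx=3.1,fy=3.1,interpolation=cv2.INTER_CUBIC)
cv2.imwrite("pics/crop_scene.png",y)
for n in("top","scene"):
    c=pickle.load(open(f"cam_{n}.pkl","rb")); hsv=cv2.cvtColor(c["img"],cv2.COLOR_RGB2HSV)
    m=cv2.inRange(hsv,(15,90,120),(32,255,255)); 
    k,l,s,ce=cv2.connectedComponentsWithStats(m)
    for i in range(1,k):
        if s[i,4]>60: print(n,s[i],ce[i])
```

```text
top [577   4  63  13 165] [611.11515152   9.31515152]
top [ 173  174   37   54 1125] [191.16444444 200.57066667]
top [299 179  21  49 925] [309.03567568 203.11783784]
scene [   0    0  157   90 7934] [89.56415427 32.94126544]
scene [266   0  22  57 530] [279.92264151  20.56037736]
scene [ 312    0  129   69 4125] [374.53333333  24.42933333]
scene [488   0  22  25 195] [498.37948718   9.6974359 ]
scene [ 470    0  170  117 8545] [540.09245173  46.78186074]
scene [393  62  35  28 476] [411.73529412  73.5       ]
scene [ 26  66  23  32 366] [36.63661202 83.6420765 ]
scene [314  71  37  32 699] [328.61659514  87.13304721]
scene [522 101  29  22 230] [536.13043478 112.07391304]
scene [616 163  15  16  86] [622.53488372 171.74418605]
scene [418 165  36  40 561] [434.78074866 187.20677362]
scene [619 168  21  52 564] [632.23049645 196.76241135]
scene [329 202  30  21 321] [341.15264798 212.33956386]
```

View pics/crop_top.png

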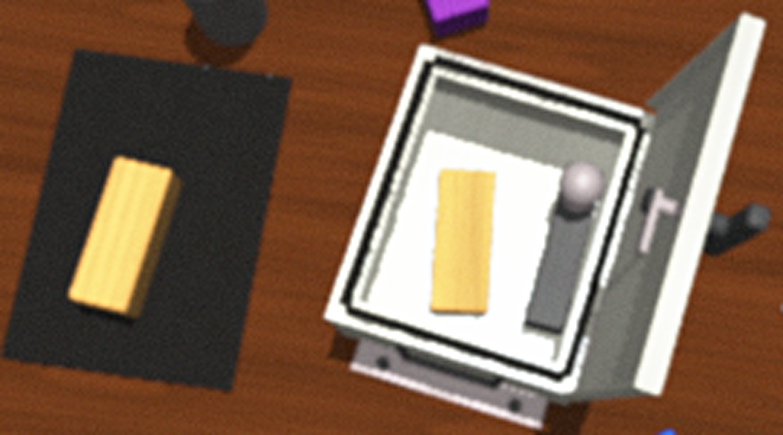

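View pics/crop_scene.png

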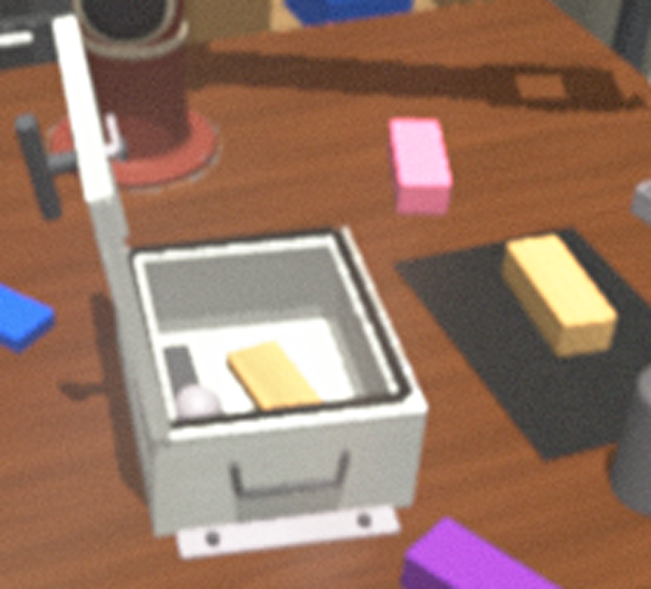

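The crop settles it: the 45 mm thick board is on the mat, yellow with tall visible sides. The thin board is in the box, turned a little relative to it. The lid stands open near upright on the right (-y) side. Next I'll fit the poses.

```bash
cat >> h.py <<'E'
from scipy.optimize import minimize
def boxpts(x,y,yaw,z0,L,W,H,zs=(0,1)):
    c,s=np.cos(yaw),np.sin(yaw); P=[]
    for a in(-.5,.5):
        for b in(-.5,.5):
            for k in zs: P.append([x+c*a*L-s*b*W,y+s*a*L+c*b*W,z0+k*H])
    return np.array(P)
def fit(cams,masks,x0,z0,L,W,H,zs=(0,1),S=8):
    up=[cv2.GaussianBlur(m.astype(np.float32),(0,0),.7) for m in masks]
    def cost(p):
        t=0
        for c,m in zip(cams,up):
            h=cv2.convexHull(proj(c,boxpts(p[0],p[1],p[2],z0,L,W,H,zs)).astype(np.float32))
            r=np.zeros(m.shape,np.uint8)
            cv2.fillPoly(r,[np.round(h*256).astype(np.int32)],1,cv2.LINE_8,8)
            big=cv2.GaussianBlur(r.astype(np.float32),(0,0),.7)
            t+=((big-m)**2).sum()
        return t
    best=None
    for dy in(-.15,0,.15):
        s=np.array([x0[0],x0[1],x0[2]+dy]); 
        sim=np.array([s,s+[.01,0,0],s+[0,.01,0],s+[0,0,.1]])
        r=minimize(cost,s,method="Nelder-Mead",options=dict(initial_simplex=sim,xatol=1e-4,fatol=.05,maxiter=400))
        if best is None or r.fun<best.fun: best=r
    return best.x,best.fun
def ymask(img,roi,lo=(12,70,50),hi=(34,255,255)):
    m=cv2.inRange(cv2.cvtColor(img,cv2.COLOR_RGB2HSV),lo,hi); o=np.zeros_like(m); x0,y0,x1,y1=roi; o[y0:y1,x0:x1]=m[y0:y1,x0:x1]
    k,l,s,_=cv2.connectedComponentsWithStats(o); i=1+np.argmax(s[1:,4]); return (l==i).astype(np.uint8)
E
python3 - <<'E'
from h import *
T=pickle.load(open("cam_top.pkl","rb")); S=pickle.load(open("cam_scene.pkl","rb"))
mt=ymask(T["img"],(165,165,220,240),(12,130,50)); ms=ymask(S["img"],(412,160,462,210),(12,130,50)); mb=ymask(T["img"],(290,170,330,235))
print(mt.sum(),ms.sum(),mb.sum())
x0=back(T,(192,202),.025); 
for cs,m in(([T],[mt]),([S],[ms]),([T,S],[mt,ms])):
    print("thick",fit(cs,m,[x0[0],x0[1],-.2],.003,.15,.06,.045))
x1=back(T,(309,203),.025); print("thin",fit([T],[mb],[x1[0],x1[1],-.05],.003,.15,.06,.022))
for uv in((263.8,230.3),(295.5,135.5),(349.3,255.5)): print(back(T,uv,.12))
print(back(S,(339.3,192),.12),back(T,(317.6,195.6),.12), back(T,(318.7,203),0),back(S,(338.3,228.1),0))
v=T["img"].copy()
E
```

```text
570 148 949
thick (array([ 0.48079402,  0.33721417, -0.09472521]), np.float64(707.0684814453125))
thick (array([ 0.41078364,  0.45478544, -0.68456766]), np.float64(391.0294494628906))
thick (array([ 0.4807313 ,  0.33754278, -0.13662685]), np.float64(1691.818359375))
thin (array([ 0.52736251, -0.0038046 ,  0.05483793]), np.float64(48.9498291015625))
[0.41395134 0.09924576 0.12      ]
[0.69229447 0.05700328 0.12      ]
[ 0.37957314 -0.13546131  0.12      ]
[ 0.53101134 -0.03051022  0.12      ] [ 0.52841518 -0.02963012  0.12      ] [ 0.5336886  -0.03113155  0.        ] [ 0.5557954  -0.03802183  0.        ]
```

Run:
```python
from h import *
T=pickle.load(open("cam_top.pkl","rb")); S=pickle.load(open("cam_scene.pkl","rb"))
mt=ymask(T["img"],(170,170,215,232),(8,50,60)); ms=ymask(S["img"],(414,160,458,208),(8,50,60))
print(mt.sum(),ms.sum())
x0=back(T,(192,202),.025); ps=[]
for cs,m in(([T],[mt]),([S],[ms]),([T,S],[mt,ms])):
    r=fit(cs,m,[x0[0],x0[1],-.2],.003,.15,.06,.045); ps.append(r[0]); print("thick",r)
# crate: fit rect of rim 280x240 (x,y,yaw) from corners
pts=np.array([back(T,uv,.12)[:2] for uv in((263.8,230.3),(295.5,135.5),(349.3,255.5))])
mod=np.array([[-.14,.12],[.14,.12],[-.14,-.12]])
from scipy.optimize import least_squares
f=lambda p:(mod@np.array([[np.cos(p[2]),-np.sin(p[2])],[np.sin(p[2]),np.cos(p[2])]]).T+p[:2]-pts).ravel()
r=least_squares(f,[.53,-.03,-.2]); print("crate",r.x,f(r.x)); p=r.x
# overlays
for n,c,zoom,roi in(("t",T,2.9,(150,120,420,270)),("s",S,3.1,(255,90,465,280))):
    v=cv2.cvtColor(c["img"],cv2.COLOR_RGB2BGR); v=cv2.resize(v[roi[1]:roi[3],roi[0]:roi[2]],None,fx=zoom,fy=zoom,interpolation=cv2.INTER_CUBIC)
    def dr(P,col):
        q=(proj(c,P)-np.array(roi[:2])+.5)*zoom-.5
        h=cv2.convexHull(q.astype(np.float32)); cv2.polylines(v,[np.round(h).astype(np.int32)],1,col,1)
    dr(boxpts(*ps[2],.003,.15,.06,.045),(255,0,0)); dr(boxpts(.5274,-.0038,.0548,.003,.15,.06,.022),(0,0,255))
    dr(boxpts(*p,.12,.28,.24,0),(0,255,0));dr(boxpts(*p,.12,.234,.194,0),(0,255,255));dr(boxpts(*p,.0,.28,.24,0),(0,128,0))
    cv2.imwrite(f"pics/ov_{n}.png",v)
```

```text
1397 1444
thick (array([ 0.48217279,  0.33849293, -0.10392149]), np.float64(7.657893180847168))
thick (array([ 0.47765354,  0.33913463, -0.11370467]), np.float64(380.07281494140625))
thick (array([ 0.48242897,  0.3377584 , -0.10142876]), np.float64(392.0169982910156))
crate [ 0.53531336 -0.03970279 -0.15267835] [ 0.0012409   0.00094755 -0.00035939  0.00060598 -0.00088151 -0.00155353]
```

View pics/ov_t.png

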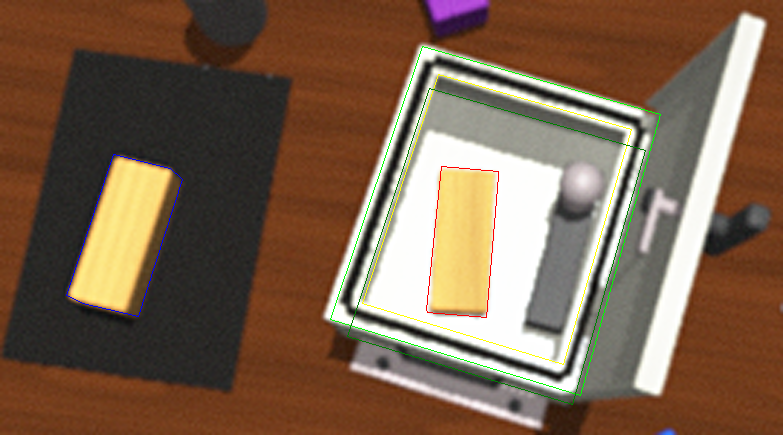

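View pics/ov_s.png

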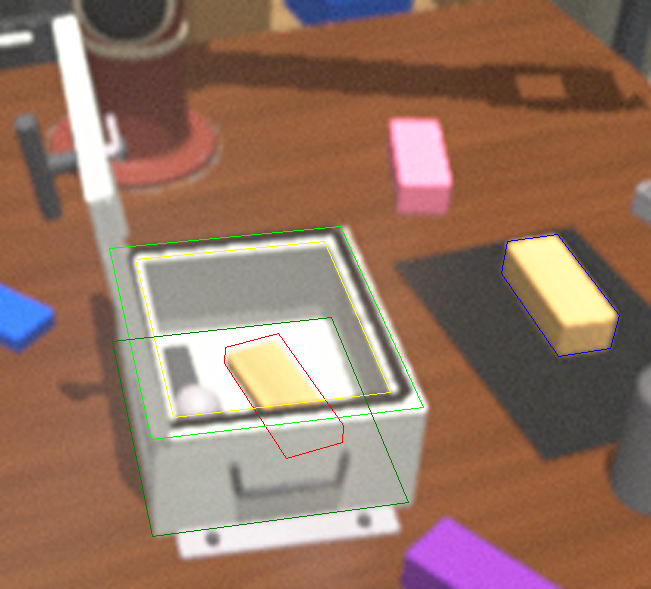

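Both fits agree well with the pictures. Thick is at (0.482, 0.338), yaw -0.10. The crate is at (0.535, -0.040), yaw -0.153. Thin is near (0.527, -0.004), yaw about 0.05. I'll move above the mat board.

{"method": "step_arm", "body": {
  "motion": [
    [0.656, -0.536, 0, 0, 0, 0.099, 0],
    [0.656, -0.536, 0, 0, 0, 0.099, 0],
    [0.656, -0.536, 0, 0, 0, 0.099, 0],
    [0.656, -0.536, 0, 0, 0, 0.099, 0],
    [0.656, -0.536, 0, 0, 0, 0.099, 0],
    [0.656, -0.536, 0, 0, 0, 0.099, 0],
    [0.656, -0.536, 0, 0, 0, 0.099, 0],
    [0.656, -0.536, 0, 0, 0, 0.099, 0],
    [0.656, -0.536, 0, 0, 0, 0.099, 0],
    [0.656, -0.536, 0, 0, 0, 0.099, 0]
  ]
}}

```text
time: 2.95
tool_pos: [0.4849, 0.3352, 0.2313]
tool_rot: [0.0, 0.053, 0.999, -0.0]
contact_force: [-0.8, 1.6, 0.1]
gripper_width: 1.003
```

Run:
```python
from h import *
s=monitor.state(); print(s["time"],s["tool_pos"],s["tool_rot"],np.round(s["joint_vel"],3))
C=grab("wrist","w1.png")
m=ymask(C["img"],(0,0,640,400),(8,50,60)); print(m.sum())
cv2.imwrite("pics/m1.png",m*255)
v=cv2.cvtColor(C["img"],cv2.COLOR_RGB2BGR)
h=cv2.convexHull(proj(C,boxpts(.4822,.3385,-.104,.003,.15,.06,.045)).astype(np.float32)); cv2.polylines(v,[np.round(h).astype(np.int32)],1,(255,0,0),1)
cv2.imwrite("pics/w1o.png",v)
```

```text
2.95 [0.48486052 0.33523571 0.23129266] [ 2.68109582e-04  5.29896390e-02  9.98594997e-01 -2.39614556e-04] [ 0.059 -0.015  0.018  0.032  0.013  0.027]
120546
```

View pics/w1o.png

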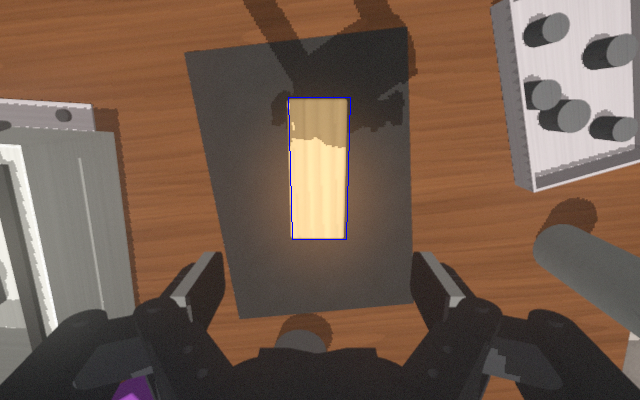

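Wrist view: the fitted outline (blue) lies on the board at columns 290–349, rows 98–239, within about 1 px. I'll descend and grip.

{"method": "step_arm", "body": {
  "motion": [
    [0, 0, -0.1, 0, 0, 0, 0],
    [0, 0, -0.2, 0, 0, 0, 0],
    [0, 0, -0.28, 0, 0, 0, 0],
    [0, 0, -0.35, 0, 0, 0, 0],
    [0, 0, -0.4, 0, 0, 0, 0],
    [0, 0, -0.43, 0, 0, 0, 0],
    [0, 0, -0.44, 0, 0, 0, 0],
    [0, 0, -0.44, 0, 0, 0, 0],
    [0, 0, -0.44, 0, 0, 0, 0]
  ]
}}

```text
time: 3.9
tool_pos: [0.4836, 0.3385, 0.0131]
tool_rot: [0.001, 0.05, 0.999, 0.001]
contact_force: [-0.5, 0.3, 0.7]
gripper_width: 1.0
```

{"method": "step_arm", "body": {
  "motion": [
    [0, 0, 0, 0, 0, 0, 255],
    [0, 0, 0, 0, 0, 0, 255],
    [0, 0, 0, 0, 0, 0, 255],
    [0, 0, 0, 0, 0, 0, 255],
    [0, 0, 0, 0, 0, 0, 255],
    [0, 0, 0, 0, 0, 0, 255],
    [0, 0, 0, 0, 0, 0, 255],
    [0, 0, 0, 0, 0, 0, 255]
  ]
}}

```text
time: 4.7
tool_pos: [0.4838, 0.338, 0.0131]
tool_rot: [0.001, 0.051, 0.999, 0.0]
contact_force: [-0.4, -0.8, 5.9]
gripper_width: 0.698
```

Gripped at 0.698 × 85 ≈ 59 mm, as expected. I'll lift and go to a lookout beside the box.

{"method": "step_arm", "body": {
  "motion": [
    [0, 0, 0.06, 0, 0, 0, 255],
    [0, 0, 0.14, 0, 0, 0, 255],
    [0, 0, 0.24, 0, 0, 0, 255],
    [0, 0, 0.34, 0, 0, 0, 255],
    [0.02, -0.08, 0.42, 0, 0, 0, 255],
    [0.04, -0.16, 0.46, 0, 0, 0, 255],
    [0.07, -0.25, 0.46, 0, 0, 0, 255],
    [0.09, -0.32, 0.46, 0, 0, 0, 255],
    [0.09, -0.34, 0.46, 0, 0, 0, 255],
    [0.09, -0.34, 0.46, 0, 0, 0, 255]
  ]
}}

```text
time: 5.7
tool_pos: [0.5271, 0.1664, 0.2404]
tool_rot: [-0.001, 0.052, 0.999, 0.0]
contact_force: [0.1, 0.4, -2.6]
gripper_width: 0.692
```

{"method": "step_arm", "body": {
  "motion": [
    [0, 0, 0, 0, 0, 0, 255],
    [0, 0, 0, 0, 0, 0, 255],
    [0, 0, 0, 0, 0, 0, 255]
  ]
}}

```text
time: 6.0
tool_pos: [0.5271, 0.1688, 0.241]
tool_rot: [-0.0, 0.05, 0.999, 0.0]
contact_force: [-0.3, -0.7, -3.2]
gripper_width: 0.692
```

Run:
```python
from h import *
s=monitor.state(); print(s["time"],s["tool_pos"],s["contact_force"],s["gripper_width"],np.abs(s["joint_vel"]).max())
C=grab("wrist","w2.png")
v=cv2.cvtColor(C["img"],cv2.COLOR_RGB2BGR)
for P,col in((boxpts(.5274,-.0038,.0548,.003,.15,.06,.022),(0,0,255)),(boxpts(.5353,-.0397,-.1527,.12,.28,.24,0),(0,255,0)),(boxpts(.5353,-.0397,-.1527,.12,.234,.194,0),(0,255,255))):
    h=cv2.convexHull(proj(C,P).astype(np.float32)); cv2.polylines(v,[np.round(h).astype(np.int32)],1,col,1)
cv2.imwrite("pics/w2o.png",v)
```

```text
6.0 [0.52711227 0.16879427 0.24104254] [-0.33901852 -0.74792183 -3.17985123] 0.691648197870775 0.0036096458658325813
```

View pics/w2o.png

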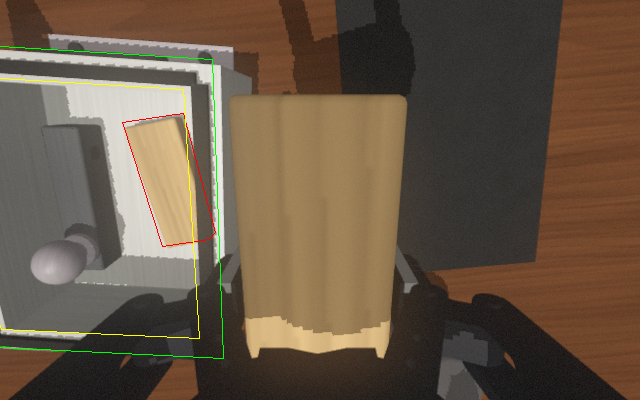

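Run:
```python
from h import *
T=pickle.load(open("cam_top.pkl","rb"))
img=T["img"]
x1=back(T,(309,203),.025)
for lo in((8,40,60),(10,60,60),(10,80,60),(12,100,80)):
    mb=ymask(img,(290,170,330,235),lo); print(lo,mb.sum(), fit([T],[mb],[x1[0],x1[1],.03],.003,.15,.06,.022), fit([T],[mb],[x1[0],x1[1],.03],.025,.15,.06,0,(0,)))
    r=cv2.minAreaRect(np.argwhere(mb)[:,::-1].astype(np.float32)); print(r, [np.round(back(T,q,.025),4)[:2] for q in cv2.boxPoints(r)])
v=cv2.resize(cv2.cvtColor(img,cv2.COLOR_RGB2BGR)[165:240,280:340],None,fx=8,fy=8,interpolation=cv2.INTER_NEAREST); cv2.imwrite("pics/ct.png",v)
W=pickle.load(open("cam_wrist.pkl","rb")); v=cv2.resize(cv2.cvtColor(W["img"],cv2.COLOR_RGB2BGR)[100:260,100:230],None,fx=4,fy=4,interpolation=cv2.INTER_NEAREST)
for P,col in ((boxpts(.5274,-.0038,.0548,.025,.15,.06,0),(0,0,255)),):
    h=cv2.convexHull(((proj(W,P)-[100,100])*4+2).astype(np.float32)); cv2.polylines(v,[np.round(h).astype(np.int32)],1,col,1)
cv2.imwrite("pics/cw.png",v)
```

```text
(8, 40, 60) 980 (array([ 0.52878402, -0.00383141,  0.09872205]), np.float64(26.195796966552734)) (array([ 0.52587055, -0.00380026,  0.09299444]), np.float64(16.786277770996094))
((309.1275939941406, 202.83102416992188), (19.84804344177246, 49.678829193115234), 3.3664605617523193) [array([0.4487, 0.0184]), array([0.5986, 0.0327]), array([ 0.6034, -0.0268]), array([ 0.4534, -0.0395])]
(10, 60, 60) 959 (array([ 0.52585049, -0.00555008,  0.07511138]), np.float64(48.80947494506836)) (array([ 0.52619837, -0.00566807,  0.08138889]), np.float64(37.75486373901367))
((309.10400390625, 202.94029235839844), (19.756141662597656, 49.35709762573242), 3.814074993133545) [array([0.449 , 0.0189]), array([0.5981, 0.032 ]), array([ 0.6023, -0.0273]), array([ 0.4533, -0.0387])]
(10, 80, 60) 936 (array([ 0.52810038, -0.00353459,  0.09547068]), np.float64(49.575950622558594)) (array([ 0.52518371, -0.00392039,  0.09439043]), np.float64(34.992828369140625))
((309.13275146484375, 203.0088653564453), (19.290510177612305, 49.091026306152344), 3.814074993133545) [array([0.4493, 0.0181]), array([0.5975, 0.0312]), array([ 0.6016, -0.0267]), array([ 0.4534, -0.0381])]
(12, 100, 80) 896 (array([ 0.52893308, -0.00364472,  0.09709903]), np.float64(73.53622436523438)) (array([ 0.52700125, -0.00404551,  0.05903789]), np.float64(68.06721496582031))
((309.027587890625, 203.03103637695312), (18.61488151550293, 48.79800033569336), 3.3664605617523193) [array([0.4495, 0.0169]), array([0.5967, 0.031 ]), array([ 0.6012, -0.0248]), array([ 0.4539, -0.0373])]
```

View pics/ct.png

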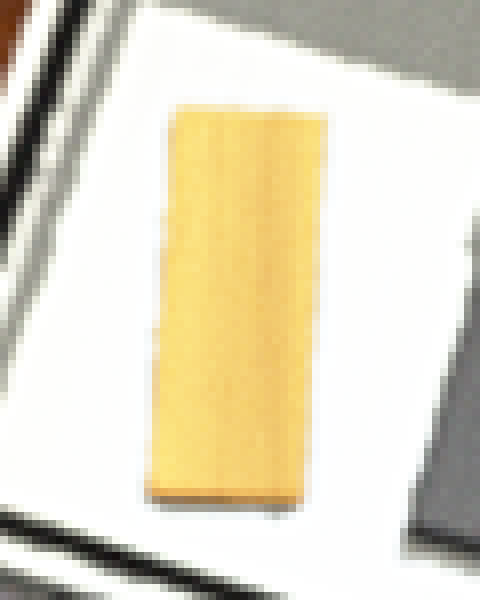

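View pics/cw.png

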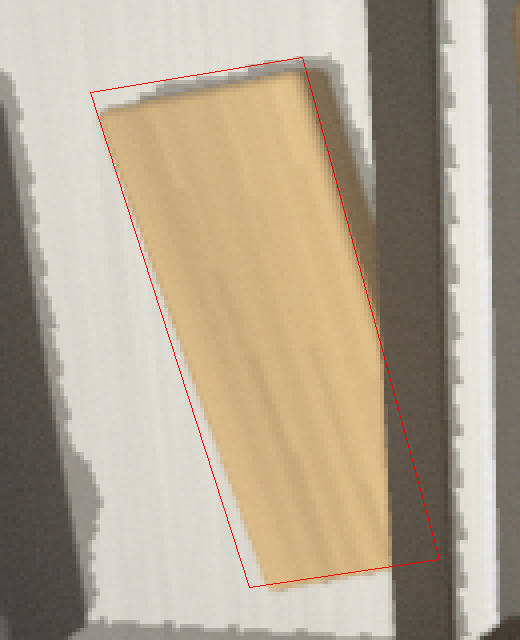

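Run:
```python
from h import *
T=pickle.load(open("cam_top.pkl","rb"));W=pickle.load(open("cam_wrist.pkl","rb"))
mod=np.array([[.075,.03],[.075,-.03],[-.075,-.03],[-.075,.03]])
from scipy.optimize import least_squares
tp=[back(T,(280+a/8-.5,165+b/8-.5),.025)[:2] for a,b in((174,104),(328,114),(303,492),(150,488))]
wl=lambda a,b:back(W,(100+a/4-.5,100+b/4-.5),.025)[:2]
wp={1:wl(268,590),2:wl(101,112),3:wl(302,69)}
print(np.round(tp,4),{k:np.round(v,4) for k,v in wp.items()})
Rz=lambda a:np.array([[np.cos(a),-np.sin(a)],[np.sin(a),np.cos(a)]])
def go(idx,pts):
    f=lambda p:(mod[idx]@Rz(p[2]).T+p[:2]-np.array(pts)).ravel()
    r=least_squares(f,[.527,-.004,.05]); print(np.round(r.x,4),np.round(f(r.x),4))
go([0,1,2,3],tp); go([1,2,3],[wp[1],wp[2],wp[3]])
```

```text
[[ 0.5987  0.031 ]
 [ 0.603  -0.0269]
 [ 0.4598 -0.0379]
 [ 0.4534  0.0177]] {1: array([ 0.6056, -0.0242]), 2: array([ 0.4597, -0.0363]), 3: array([0.4539, 0.0214])}
[ 0.5287 -0.004   0.0858] [ 0.0022  0.0013  0.0031 -0.0006 -0.0032 -0.0024 -0.002   0.0018]
[ 0.5305 -0.0009  0.0871] [ 0.0022 -0.0001 -0.0014 -0.001  -0.0008  0.0011]
```

Run:
```python
from h import *
W=pickle.load(open("cam_wrist.pkl","rb"))
for z in(.273,.276):
    a=back(W,(231,97),z);b=back(W,(406,97),z); print(a,b,np.linalg.norm(a-b))
# predicted hull if board centre in tool as grasp
tool=np.array([.5271,.1688]); Rz=lambda a:np.array([[np.cos(a),-np.sin(a)],[np.sin(a),np.cos(a)]])
p=tool+np.array([-.0014,.0])
print(proj(W,boxpts(p[0],p[1],-.102,.231,.15,.06,.045)))
```

```text
[0.45087199 0.14904613 0.273     ] [0.45656492 0.20618014 0.273     ] 0.057416942652189135
[0.45100708 0.14981116 0.276     ] [0.45654352 0.20537468 0.276     ] 0.0558386687860422
[[248.6463175   92.92226453]
 [219.30804191  88.25892922]
 [381.1422113   93.29825922]
 [408.7157616   88.80084816]
 [263.66383285 361.87354437]
 [247.59959487 439.73204348]
 [365.83070953 362.02343434]
 [380.57618888 439.87435015]]
```

Run:
```python
from h import *
W=pickle.load(open("cam_wrist.pkl","rb"))
cv2.imwrite("pics/cb.png",cv2.resize(cv2.cvtColor(W["img"],cv2.COLOR_RGB2BGR)[80:200,215:425],None,fx=3.5,fy=3.5,interpolation=cv2.INTER_NEAREST))
```

```text
(no output)
```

View pics/cb.png

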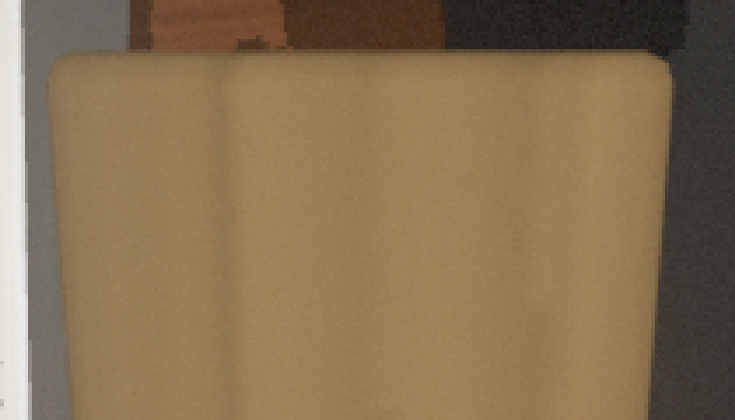

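Run:
```python
from h import *
print(monitor.state()["joint_pos"])
for n in("scene","top"): grab(n,n+"1.png")
print(eyes.pinpoint("lid_edge","scene")[:2],eyes.pinpoint("t_bar","scene")[:2])
```

```text
[ 1.75102120e-01 -1.23609222e-01  1.76839613e+00  1.58523189e-04
  1.49711160e+00 -1.29619584e+00]
[{'uv': [277.4, 125.6], 'p': 0.96}] [{'uv': [264.6, 142.6], 'p': 0.85}, {'uv': [404.6, 146.8], 'p': 0.63}]
```

View pics/scene1.png

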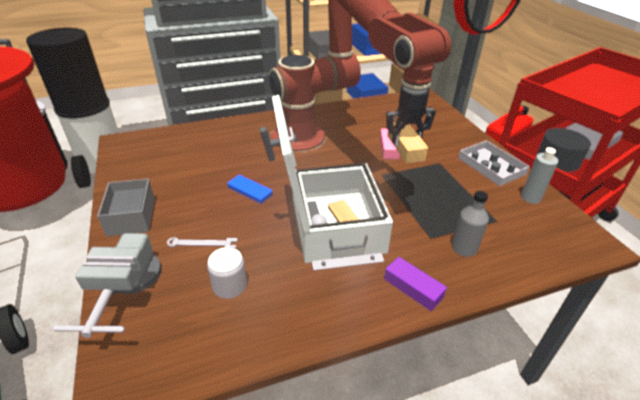

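View pics/top1.png

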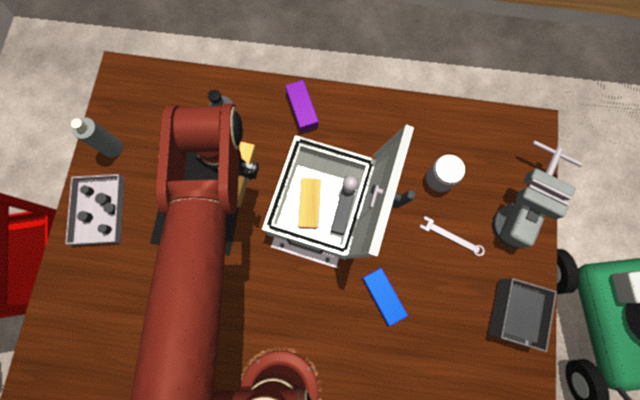

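Run:
```python
from h import *
T=pickle.load(open("cam_top.pkl","rb"));S=pickle.load(open("cam_scene.pkl","rb"))
p=np.array([.5271,.1688,0])
for z in(.24,.4,.5,.6): print(z,proj(T,p+[0,0,z]),proj(S,p+[0,0,z]))
# lid angle by edge of lid
c=np.array([.5353,-.0397]);a=-.1527;Rz=np.array([[np.cos(a),-np.sin(a)],[np.sin(a),np.cos(a)]])
def lid(x,r,zz,th):
    y=-.12+r*np.cos(th)-zz*np.sin(th); z=.127+r*np.sin(th)+zz*np.cos(th)
    q=c+Rz@np.array([x,y]); return np.array([q[0],q[1],z])
for th in(1.45,1.57,1.7,1.85):
    print(th,[np.round(proj(T,lid(*k,th))[0],1).tolist() for k in((-.145,.245,.002),(.145,.245,.002),(0,.245,.002),(0,.19,.04))],[np.round(proj(S,lid(*k,th))[0],1).tolist() for k in((-.145,.245,.002),(.145,.245,.002),(0,.245,.002),(0,.19,.04))])
for n in("top","scene"):
  for k in("t_bar","lid_edge"): print(n,k,eyes.pinpoint(k,n)[:2])
```

```text
0.24 [[236.71356367 173.87249512]] [[405.13956013 145.02905372]]
0.4 [[220.30728841 151.88056107]] [[413.5929213  93.3036215]]
0.5 [[206.37458737 133.20435104]] [[419.69397529  55.97176642]]
0.6 [[187.98129756 108.5489061 ]] [[426.5673566   13.91410301]]
1.45 [[344.8, 244.7], [381.7, 116.7], [364.0, 178.3], [380.9, 190.0]] [[296.5, 93.7], [314.5, 150.3], [304.6, 119.0], [287.6, 137.8]]
1.57 [[358.9, 248.8], [394.9, 120.1], [377.6, 182.0], [390.7, 193.3]] [[285.9, 93.8], [301.6, 150.8], [292.9, 119.4], [278.7, 139.7]]
1.7 [[374.0, 253.5], [408.9, 124.5], [392.1, 186.6], [400.7, 197.1]] [[274.4, 95.4], [287.4, 152.9], [280.2, 121.2], [269.3, 142.7]]
1.85 [[390.7, 259.0], [424.2, 130.4], [408.0, 192.3], [411.2, 201.6]] [[261.4, 98.9], [271.4, 157.3], [265.9, 125.0], [259.2, 147.5]]
top t_bar [{'uv': [404.9, 199.4], 'p': 0.84}, {'uv': [203.8, 190.8], 'p': 0.16}]
top lid_edge [{'uv': [395.8, 188.0], 'p': 0.82}, {'uv': [358.8, 206.9], 'p': 0.19}]
scene t_bar [{'uv': [264.6, 142.6], 'p': 0.85}, {'uv': [404.6, 146.8], 'p': 0.63}]
scene lid_edge [{'uv': [277.4, 125.6], 'p': 0.96}]
```

The lid is at about 1.73 rad, leaning outward, and the arm stays clear of it. I'll move over the pile and turn to match the thin board.

{"method": "step_arm", "body": {
  "motion": [
    [0.001, -0.06, 0, 0, 0, 0.03, 255],
    [0.003, -0.14, 0, 0, 0, 0.06, 255],
    [0.006, -0.22, 0, 0, 0, 0.1, 255],
    [0.006, -0.29, 0, 0, 0, 0.126, 255],
    [0.006, -0.33, 0, 0, 0, 0.126, 255],
    [0.006, -0.344, 0, 0, 0, 0.126, 255],
    [0.006, -0.344, 0, 0, 0, 0.126, 255],
    [0.006, -0.344, 0, 0, 0, 0.126, 255],
    [0.006, -0.344, 0, 0, 0, 0.126, 255]
  ]
}}

```text
time: 7.35
tool_pos: [0.5305, -0.0033, 0.2413]
tool_rot: [0.0, -0.045, 0.999, 0.0]
contact_force: [0.2, -0.9, -1.9]
gripper_width: 0.69
```

Run:
```python
from h import *
s=monitor.state(); print(s["time"],s["tool_pos"],s["tool_rot"],s["contact_force"],s["gripper_width"],s["joint_pos"])
C=grab("wrist","w3.png"); grab("scene","scene2.png")
```

```text
7.35 [ 0.53052732 -0.0033081   0.24128829] [ 2.76137043e-06 -4.45930627e-02  9.99005216e-01  1.94964929e-04] [ 0.15255625 -0.92804967 -1.94009043] 0.6897472093080087 [-1.46757788e-01 -1.80913193e-01  1.81926554e+00  3.84738092e-04
  1.50330905e+00 -1.80679579e+00]
```

View pics/w3.png

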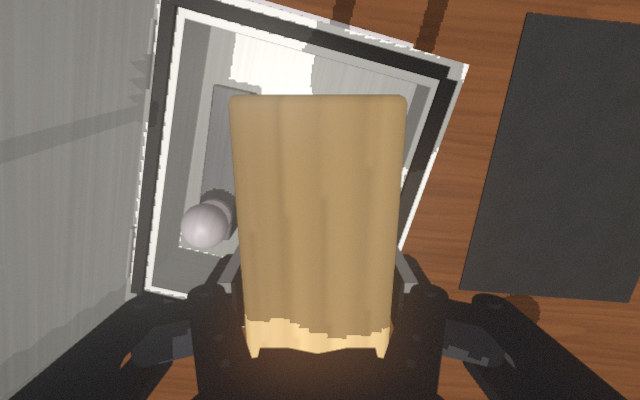

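View pics/scene2.png

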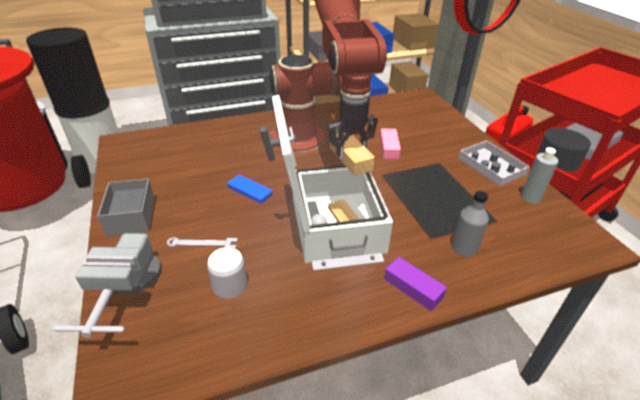

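The board hangs over the pile inside the mouth, and the lid is clear of the wrist. I'll go down to about 12 mm above the expected contact, then feel.

{"method": "step_arm", "body": {
  "motion": [
    [0, 0, -0.06, 0, 0, 0, 255],
    [0, 0, -0.13, 0, 0, 0, 255],
    [0, 0, -0.2, 0, 0, 0, 255],
    [0, 0, -0.27, 0, 0, 0, 255],
    [0, 0, -0.33, 0, 0, 0, 255],
    [0, 0, -0.37, 0, 0, 0, 255],
    [0, 0, -0.384, 0, 0, 0, 255],
    [0, 0, -0.384, 0, 0, 0, 255],
    [0, 0, -0.384, 0, 0, 0, 255]
  ]
}}

```text
time: 8.35
tool_pos: [0.5316, -0.0043, 0.0507]
tool_rot: [0.001, -0.044, 0.999, -0.0]
contact_force: [-0.7, 0.2, -2.4]
gripper_width: 0.691
```

{"method": "step_arm", "body": {
  "motion": [
    [0, 0, -0.004, 0, 0, 0, 255],
    [0, 0, -0.008, 0, 0, 0, 255],
    [0, 0, -0.012, 0, 0, 0, 255],
    [0, 0, -0.014, 0, 0, 0, 255],
    [0, 0, -0.016, 0, 0, 0, 255]
  ]
}}

```text
time: 8.85
tool_pos: [0.5305, -0.0044, 0.0413]
tool_rot: [0.0, -0.044, 0.999, -0.0]
contact_force: [-0.4, -0.3, -2.3]
gripper_width: 0.692
```

{"method": "step_arm", "body": {
  "motion": [
    [0, 0.002, -0.002, 0, 0, 0, 255],
    [0, 0.002, -0.004, 0, 0, 0, 255],
    [0, 0.002, -0.006, 0, 0, 0, 255],
    [0, 0.002, -0.008, 0, 0, 0, 255]
  ]
}}

```text
time: 9.25
tool_pos: [0.5309, -0.0041, 0.0377]
tool_rot: [0.0, -0.044, 0.999, -0.001]
contact_force: [-0.7, -6.4, 0.7]
gripper_width: 0.692
```

{"method": "step_arm", "body": {
  "motion": [
    [0, 0, -0.001, 0, 0, 0, 255],
    [0, 0, -0.002, 0, 0, 0, 255],
    [0, 0, -0.003, 0, 0, 0, 255],
    [0, 0, -0.004, 0, 0, 0, 255]
  ]
}}

```text
time: 9.65
tool_pos: [0.5311, -0.0044, 0.036]
tool_rot: [0.001, -0.044, 0.999, -0.001]
contact_force: [-1.3, -6.4, 2.2]
gripper_width: 0.686
```

Contact came slightly early, with a sideways force of -6 N in y. I'll look before pressing on.

Run:
```python
from h import *
s=monitor.state(); print(s["contact_force"],s["ft_torque"],s["tool_pos"])
C=grab("wrist","w4.png"); c=grab("scene","scene3.png"); t=grab("top","top3.png")
v=cv2.cvtColor(c["img"],cv2.COLOR_RGB2BGR)[110:290,240:440]; cv2.imwrite("pics/s3c.png",cv2.resize(v,None,fx=3.3,fy=3.3,interpolation=cv2.INTER_CUBIC))
```

```text
[-1.28385498 -6.41714075  2.19154464] [-0.35540403  0.02900443  0.04561095] [ 0.53114359 -0.00438085  0.0359561 ]
```

View pics/w4.png

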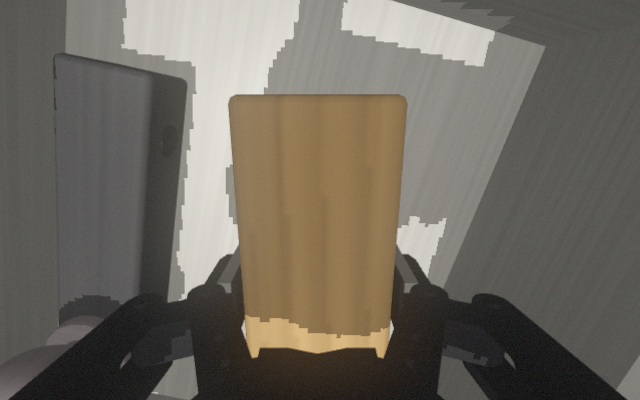

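View pics/s3c.png

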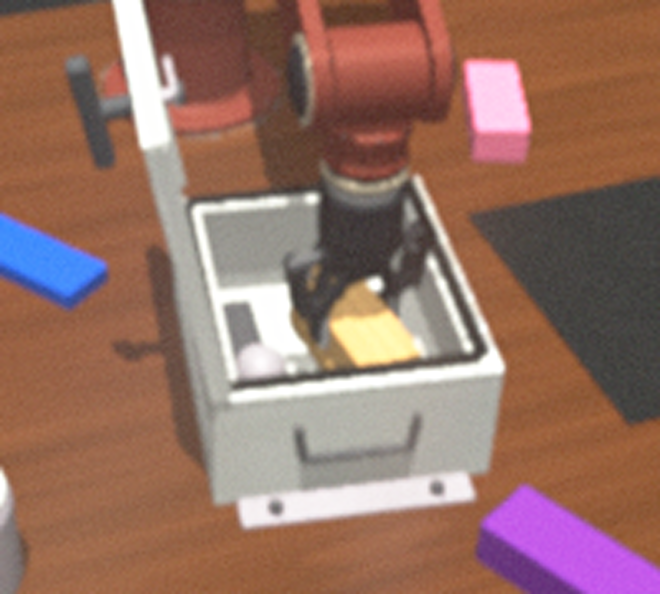

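The fingers' linkage on the +y side is probably rubbing the seal or lip, given a sideways force with a moment at about rim height. I'll back off 2 mm in -y and see whether the force goes.

{"method": "step_arm", "body": {
  "motion": [
    [0, -0.002, 0.002, 0, 0, 0, 255],
    [0, -0.004, 0.002, 0, 0, 0, 255],
    [0, -0.004, 0.002, 0, 0, 0, 255]
  ]
}}

```text
time: 10.1
tool_pos: [0.5302, -0.0051, 0.036]
tool_rot: [-0.0, -0.044, 0.999, 0.0]
contact_force: [0.7, 0.3, -2.5]
gripper_width: 0.693
```

Run:
```python
from h import *
s=monitor.state(); print(s["contact_force"],s["ft_torque"],s["tool_pos"],s["gripper_width"])
```

```text
[ 0.66257312  0.31983354 -2.54080661] [-0.03357907 -0.00934465 -0.00588352] [ 0.53024989 -0.00509095  0.03601019] 0.6933556547814306
```

The force is gone, so it was the lip or seal. Now I'll feel straight down for the pile.

{"method": "step_arm", "body": {
  "motion": [
    [0, 0, -0.001, 0, 0, 0, 255],
    [0, 0, -0.002, 0, 0, 0, 255],
    [0, 0, -0.003, 0, 0, 0, 255],
    [0, 0, -0.003, 0, 0, 0, 255]
  ]
}}

```text
time: 10.5
tool_pos: [0.5306, -0.0053, 0.0351]
tool_rot: [0.0, -0.044, 0.999, 0.0]
contact_force: [-2.4, 0.6, 1.8]
gripper_width: 0.693
```

{"method": "step_arm", "body": {
  "motion": [
    [0, 0, -0.001, 0, 0, 0, 255],
    [0, 0, -0.002, 0, 0, 0, 255],
    [0, 0, -0.002, 0, 0, 0, 255]
  ]
}}

```text
time: 10.8
tool_pos: [0.5306, -0.0052, 0.0351]
tool_rot: [-0.0, -0.044, 0.999, 0.0]
contact_force: [-7.2, 2.2, 9.5]
gripper_width: 0.691
```

Contact came at exactly the predicted height (TCP 0.0351), with Fz at 9.5 N pressing. I'll ease off, then open only a few mm, because the linkage is close to the lip.

{"method": "step_arm", "body": {
  "motion": [
    [0.001, 0, 0.001, 0, 0, 0, 255],
    [0.001, 0, 0.0015, 0, 0, 0, 255],
    [0.001, 0, 0.0015, 0, 0, 0, 255]
  ]
}}

```text
time: 11.1
tool_pos: [0.5313, -0.0054, 0.0352]
tool_rot: [0.0, -0.044, 0.999, -0.0]
contact_force: [-4.2, 1.7, 5.8]
gripper_width: 0.693
```

Run:
```python
from h import *
s=monitor.state(); print(s["contact_force"],s["ft_torque"],s["tool_pos"],s["tool_rot"],s["gripper_width"])
```

```text
[-4.20676336  1.72786069  5.84495851] [0.11745262 0.52631723 0.04372576] [ 0.53125749 -0.00540626  0.03516753] [ 1.78395062e-04 -4.38981164e-02  9.99035997e-01 -1.20994543e-05] 0.6930606253090335
```

{"method": "step_arm", "body": {
  "motion": [
    [0, 0, 0.001, 0, 0, 0, 72],
    [0, -0.001, 0.001, 0, 0, 0, 70],
    [0, -0.002, 0.001, 0, 0, 0, 68],
    [0, -0.002, 0.001, 0, 0, 0, 68]
  ]
}}

```text
time: 11.5
tool_pos: [0.5311, -0.0066, 0.0349]
tool_rot: [0.0, -0.044, 0.999, -0.0]
contact_force: [0.5, 0.5, 0.2]
gripper_width: 0.733
```

Run:
```python
from h import *
s=monitor.state(); print(s["contact_force"],s["ft_torque"],s["tool_pos"],s["tool_rot"],s["gripper_width"])
```

```text
[0.46467459 0.51143407 0.24048184] [-0.03466532  0.00788708  0.04204018] [ 0.53110409 -0.00656653  0.0349422 ] [ 1.22665861e-04 -4.37377108e-02  9.99043040e-01 -4.34439755e-05] 0.7334390035382807
```

Released with zero force. I'll lift slowly, then clear.

{"method": "step_arm", "body": {
  "motion": [
    [0, 0, 0.01, 0, 0, 0, 68],
    [0, 0, 0.03, 0, 0, 0, 68],
    [0, 0, 0.06, 0, 0, 0, 68],
    [0, 0, 0.12, 0, 0, 0, 68],
    [0, 0, 0.2, 0, 0, 0, 68],
    [0, 0, 0.3, 0, 0, 0, 68],
    [0, 0, 0.4, 0, 0, 0, 68],
    [0, 0, 0.5, 0, 0, 0, 68],
    [0, 0, 0.56, 0, 0, 0, 68],
    [0, 0, 0.56, 0, 0, 0, 68]
  ]
}}

```text
time: 12.5
tool_pos: [0.5333, -0.0067, 0.3241]
tool_rot: [0.007, -0.044, 0.999, -0.001]
contact_force: [-0.3, 0.3, 0.5]
gripper_width: 0.731
```

Run:
```python
from h import *
s=monitor.state(); print(s["contact_force"],s["tool_pos"],s["gripper_width"])
W=grab("wrist","w5.png"); c=grab("scene","scene4.png")
v=cv2.cvtColor(W["img"],cv2.COLOR_RGB2BGR)
for P,col in((boxpts(.5302,-.0045,.088,.025,.15,.06,.045),(255,0,0)),(boxpts(.5353,-.0397,-.1527,.12,.28,.24,0),(0,255,0)),(boxpts(.5353,-.0397,-.1527,.12,.234,.194,0),(0,255,255))):
    h=cv2.convexHull(proj(W,P).astype(np.float32)); cv2.polylines(v,[np.round(h).astype(np.int32)],1,col,1)
cv2.imwrite("pics/w5o.png",v)
v=cv2.cvtColor(c["img"],cv2.COLOR_RGB2BGR)[110:290,240:440]; cv2.imwrite("pics/s4c.png",cv2.resize(v,None,fx=3.3,fy=3.3,interpolation=cv2.INTER_CUBIC))
```

```text
[-0.29385848  0.2835737   0.4627279 ] [ 0.53326519 -0.00668134  0.32405253] 0.7310254367893267
```

View pics/w5o.png

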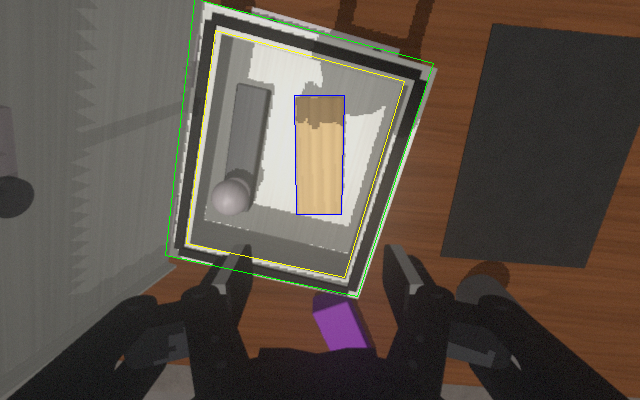

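View pics/s4c.png

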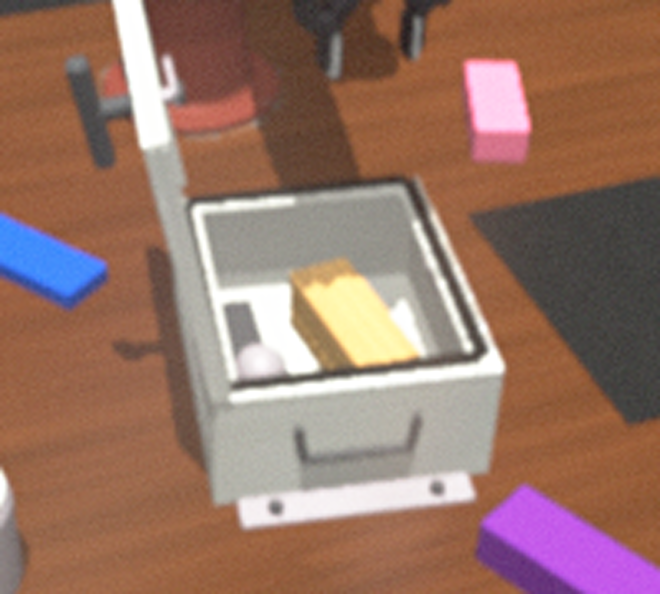

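The thick board rests flat and squarely on the thin one: the blue outline at columns 295–344, rows 96–214 coincides, and no thin edge shows. Now the lid. I'll shut the fingers, rise, go over to the lid's outer side, and turn the jaws along the box's x.

{"method": "step_arm", "body": {
  "motion": [
    [0, 0, 0.1, 0, 0, -0.1, 255],
    [0, 0, 0.2, 0, 0, -0.2, 255],
    [0, 0, 0.29, 0, 0, -0.3, 255],
    [-0.04, -0.08, 0.29, 0, 0, -0.4, 255],
    [-0.08, -0.16, 0.29, 0, 0, -0.5, 255],
    [-0.12, -0.24, 0.29, 0, 0, -0.6, 255],
    [-0.16, -0.32, 0.29, 0, 0, -0.7, 255],
    [-0.2, -0.4, 0.29, 0, 0, -0.8, 255],
    [-0.24, -0.47, 0.29, 0, 0, -0.8, 255],
    [-0.24, -0.47, 0.29, 0, 0, -0.8, 255]
  ]
}}

```text
time: 13.6
tool_pos: [0.4087, -0.2444, 0.4575]
tool_rot: [-0.002, 0.531, 0.848, -0.0]
contact_force: [0.7, 0.2, -0.7]
gripper_width: -0.0
```

{"method": "step_arm", "body": {
  "motion": [
    [0, 0, 0, 0, 0, -0.1, 255],
    [0, 0, 0, 0, 0, -0.2, 255],
    [0, 0, 0, 0, 0, -0.3, 255],
    [0, 0, 0, 0, 0, -0.4, 255],
    [0, 0, 0, 0, 0, -0.407, 255],
    [0, 0, 0, 0, 0, -0.407, 255]
  ]
}}

```text
time: 14.2
tool_pos: [0.4111, -0.2408, 0.4589]
tool_rot: [-0.001, 0.758, 0.653, -0.0]
contact_force: [0.1, 0.5, -0.0]
gripper_width: -0.003
```

Run:
```python
from h import *
s=monitor.state(); print(s["time"],s["contact_force"],s["tool_pos"],s["tool_rot"],s["gripper_width"],s["joint_pos"])
T=grab("top","top5.png"); c=grab("scene","scene5.png"); W=grab("wrist","w6.png")
for n in("top","scene"):
  for k in("t_bar","lid_edge"): print(n,k,eyes.pinpoint(k,n)[:2])
q=s["tool_rot"]; M=R.from_quat([q[1],q[2],q[3],q[0]]).as_matrix(); print(M[:,1],np.arctan2(M[1,1],M[0,1])-np.pi/2)
```

```text
14.2 [ 0.12719494  0.49006667 -0.04839403] [ 0.41113081 -0.24081468  0.45891   ] [-1.03201393e-03  7.57574091e-01  6.52748362e-01 -8.81758954e-05] -0.0026383776920591616 [-6.86340581e-01 -3.30700192e-01  1.58789425e+00  1.91556821e-04
  1.88646212e+00 -5.37899166e-01]
top t_bar [{'uv': [401.9, 199.5], 'p': 0.91}]
top lid_edge [{'uv': [396.7, 187.6], 'p': 0.84}]
scene t_bar [{'uv': [265.0, 141.7], 'p': 0.86}]
scene lid_edge [{'uv': [276.6, 122.9], 'p': 0.59}]
[ 0.98901031 -0.14783702 -0.00167877] -1.7191774424015733
```

View pics/scene5.png

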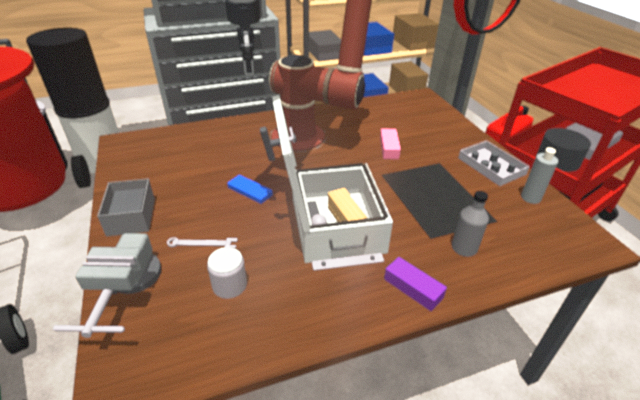

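View pics/w6.png

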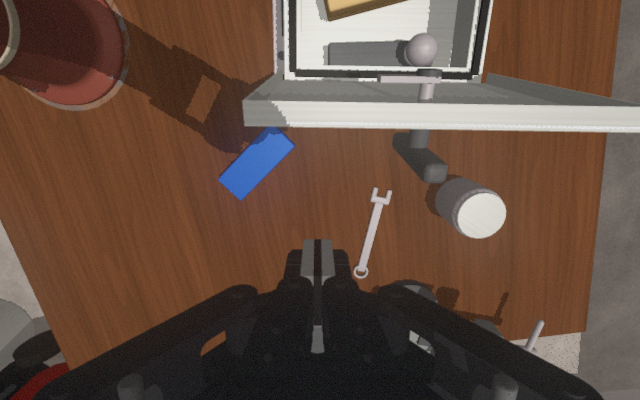

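```bash
cat >> h.py <<'E'
CX=np.array([.5353,-.0397]); CA=-.1527
ex=np.array([np.cos(CA),np.sin(CA)]); ey=np.array([-ex[1],ex[0]]); HG=CX-.12*ey
def w2b(p): d=np.array(p[:2])-HG; return d@ex,d@ey,p[2]-.127
E
python3 - <<'E'
from h import *
W=pickle.load(open("cam_wrist.pkl","rb"))
for uv in((317,128),(247,124)):
    for z in(.365,.369): print(uv,z,np.round(w2b(back(W,uv,z)),4))
print(w2b(monitor.state()["tool_pos"]))
# crate check: rim inner/hinge side edges
for uv in((285,78),(480,75),(290,10),(488,10)): print(uv,np.round(w2b(back(W,uv,.12)),4))
E
```

```text
(317, 128) 0.365 [-0.092  -0.0412  0.238 ]
(317, 128) 0.369 [-0.092  -0.0409  0.242 ]
(247, 124) 0.365 [-0.1428 -0.0386  0.238 ]
(247, 124) 0.369 [-0.1419 -0.0383  0.242 ]
(np.float64(-0.0921599875658809), np.float64(-0.0982354825699305), np.float64(0.33304994384753855))
(285, 78) [-0.1383  0.0107 -0.007 ]
(480, 75) [ 0.1382  0.0156 -0.007 ]
(290, 10) [-0.1294  0.0965 -0.007 ]
(488, 10) [ 0.1367  0.0973 -0.007 ]
```

Measured: lid edge at u ≈ -0.040, w ≈ 0.242 relative to the hinge, so θ ≈ 1.73, consistent. I'll compute the pushing arc.

{"method": "step_arm", "body": {
  "motion": [
    [0, 0, -0.09, 0, 0, 0, 255],
    [0, 0, -0.18, 0, 0, 0, 255],
    [0, 0, -0.25, 0, 0, 0, 255],
    [0, 0, -0.264, 0, 0, 0, 255],
    [0, 0, -0.264, 0, 0, 0, 255]
  ]
}}

```text
time: 15.05
tool_pos: [0.4106, -0.2412, 0.3273]
tool_rot: [-0.001, 0.759, 0.651, -0.0]
contact_force: [0.1, 0.7, 0.4]
gripper_width: 0.001
```

```bash
cat > arc.py <<'E'
from h import *
import sys
def UW(th,r=.2): return r*np.cos(th)-.002*np.sin(th)-.011, r*np.sin(th)+.002*np.cos(th)
def rows(seq,U0,W0):
    for U,W in seq:
        d=ey*(U-U0); print([round(v/.5,3) for v in(d[0],d[1],W-W0)])
E
python3 - <<'E'
from arc import *
p=monitor.state()["tool_pos"]; x,U0,W0=w2b(p); print(p,x,U0,W0)
seq=[(-.085,.2),(-.07,.2),(-.055,.2),(-.043,.2),(-.031,.2),(-.021,.2),(-.013,.2)]+[UW(t) for t in(1.5,1.43,1.36)]
rows(seq,U0,.2)
E
```

```text
[ 0.41064108 -0.2411872   0.32727662] -0.09256072210040138 -0.09810421890848259 0.2002766216427112
[np.float64(0.004), np.float64(0.026), 0.0]
[np.float64(0.009), np.float64(0.056), 0.0]
[np.float64(0.013), np.float64(0.085), 0.0]
[np.float64(0.017), np.float64(0.109), 0.0]
[np.float64(0.02), np.float64(0.133), 0.0]
[np.float64(0.023), np.float64(0.152), 0.0]
[np.float64(0.026), np.float64(0.168), 0.0]
[np.float64(0.03), np.float64(0.196), np.float64(-0.001)]
[np.float64(0.034), np.float64(0.224), np.float64(-0.003)]
[np.float64(0.039), np.float64(0.251), np.float64(-0.008)]
```

{"method": "step_arm", "body": {
  "motion": [
    [0.004, 0.026, 0, 0, 0, 0, 255],
    [0.009, 0.056, 0, 0, 0, 0, 255],
    [0.013, 0.085, 0, 0, 0, 0, 255],
    [0.017, 0.109, 0, 0, 0, 0, 255],
    [0.02, 0.133, 0, 0, 0, 0, 255],
    [0.023, 0.152, 0, 0, 0, 0, 255],
    [0.026, 0.168, 0, 0, 0, 0, 255],
    [0.03, 0.196, -0.001, 0, 0, 0, 255],
    [0.034, 0.224, -0.003, 0, 0, 0, 255],
    [0.039, 0.251, -0.008, 0, 0, 0, 255]
  ]
}}

```text
time: 16.05
tool_pos: [0.4314, -0.1158, 0.3271]
tool_rot: [0.003, 0.759, 0.651, 0.0]
contact_force: [0.1, -4.2, 4.5]
gripper_width: 0.002
```

Run:
```python
from arc import *
s=monitor.state(); p=s["tool_pos"]; print(s["time"],s["contact_force"],w2b(p))
c=grab("scene","scene6.png")
U0,W0=UW(1.36)
rows([UW(t) for t in(1.29,1.22,1.15,1.08,1.0,.92,.84,.76,.68,.6)],U0,W0)
```

```text
16.05 [ 0.08771632 -4.24310509  4.5187739 ] (np.float64(-0.09110936757603194), np.float64(0.028983341635195746), np.float64(0.20005000191577343))
[np.float64(0.004), np.float64(0.027), np.float64(-0.007)]
[np.float64(0.008), np.float64(0.053), np.float64(-0.015)]
[np.float64(0.012), np.float64(0.079), np.float64(-0.025)]
[np.float64(0.016), np.float64(0.104), np.float64(-0.037)]
[np.float64(0.02), np.float64(0.131), np.float64(-0.053)]
[np.float64(0.024), np.float64(0.158), np.float64(-0.071)]
[np.float64(0.028), np.float64(0.182), np.float64(-0.091)]
[np.float64(0.032), np.float64(0.205), np.float64(-0.114)]
[np.float64(0.035), np.float64(0.226), np.float64(-0.137)]
[np.float64(0.038), np.float64(0.245), np.float64(-0.163)]
```

View pics/scene6.png

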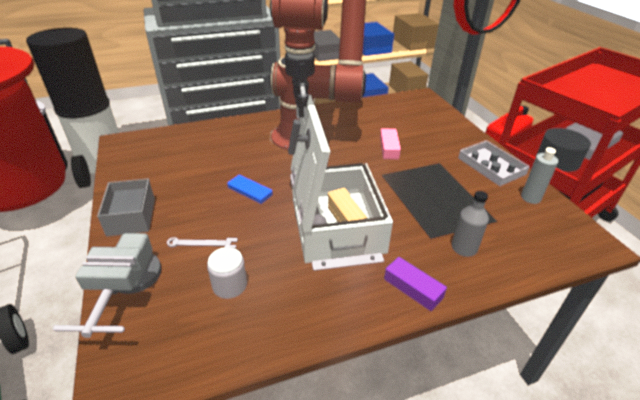

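The lid is swinging as planned, with about 6 N of contact. I'll continue along the arc.

{"method": "step_arm", "body": {
  "motion": [
    [0.004, 0.027, -0.007, 0, 0, 0, 255],
    [0.008, 0.053, -0.015, 0, 0, 0, 255],
    [0.012, 0.079, -0.025, 0, 0, 0, 255],
    [0.016, 0.104, -0.037, 0, 0, 0, 255],
    [0.02, 0.131, -0.053, 0, 0, 0, 255],
    [0.024, 0.158, -0.071, 0, 0, 0, 255],
    [0.028, 0.182, -0.091, 0, 0, 0, 255],
    [0.032, 0.205, -0.114, 0, 0, 0, 255],
    [0.035, 0.226, -0.137, 0, 0, 0, 255],
    [0.038, 0.245, -0.163, 0, 0, 0, 255]
  ]
}}

```text
time: 17.1
tool_pos: [0.4494, 0.0077, 0.2413]
tool_rot: [-0.0, 0.759, 0.652, -0.0]
contact_force: [1.6, 0.4, 2.2]
gripper_width: 0.001
```

Run:
```python
from arc import *
s=monitor.state(); p=s["tool_pos"]; print(s["time"],s["contact_force"],w2b(p),UW(.6))
U0,W0=UW(.6)
rows([UW(t) for t in(.53,.46,.39,.33,.27,.22,.17,.13,.1,.08)],U0,W0)
```

```text
17.1 [1.64825696 0.43160111 2.19686623] (np.float64(-0.09213430773774917), np.float64(0.153819424922128), np.float64(0.11427770463578463)) (np.float64(0.1529378380351456), np.float64(0.11457916590882643))
[np.float64(0.002), np.float64(0.015), np.float64(-0.023)]
[np.float64(0.004), np.float64(0.028), np.float64(-0.048)]
[np.float64(0.006), np.float64(0.04), np.float64(-0.073)]
[np.float64(0.007), np.float64(0.049), np.float64(-0.096)]
[np.float64(0.009), np.float64(0.056), np.float64(-0.119)]
[np.float64(0.009), np.float64(0.061), np.float64(-0.138)]
[np.float64(0.01), np.float64(0.065), np.float64(-0.158)]
[np.float64(0.01), np.float64(0.067), np.float64(-0.173)]
[np.float64(0.011), np.float64(0.069), np.float64(-0.185)]
[np.float64(0.011), np.float64(0.07), np.float64(-0.193)]
```

{"method": "step_arm", "body": {
  "motion": [
    [0.002, 0.015, -0.023, 0, 0, 0, 255],
    [0.004, 0.028, -0.048, 0, 0, 0, 255],
    [0.006, 0.04, -0.073, 0, 0, 0, 255],
    [0.007, 0.049, -0.096, 0, 0, 0, 255],
    [0.009, 0.056, -0.119, 0, 0, 0, 255],
    [0.009, 0.061, -0.138, 0, 0, 0, 255],
    [0.01, 0.065, -0.158, 0, 0, 0, 255],
    [0.01, 0.067, -0.173, 0, 0, 0, 255],
    [0.011, 0.069, -0.185, 0, 0, 0, 255],
    [0.011, 0.07, -0.193, 0, 0, 0, 255]
  ]
}}

```text
time: 18.1
tool_pos: [0.4547, 0.0414, 0.1453]
tool_rot: [-0.0, 0.759, 0.651, -0.001]
contact_force: [-1.0, -0.9, 1.5]
gripper_width: 0.001
```

{"method": "step_arm", "body": {
  "motion": [
    [0, 0, -0.008, 0, 0, 0, 255],
    [0, 0, -0.014, 0, 0, 0, 255],
    [0, 0, -0.018, 0, 0, 0, 255],
    [0, 0, -0.018, 0, 0, 0, 255]
  ]
}}

```text
time: 18.5
tool_pos: [0.455, 0.0415, 0.1369]
tool_rot: [0.0, 0.759, 0.651, -0.0]
contact_force: [-1.4, -0.2, 0.2]
gripper_width: 0.001
```

Run:
```python
from arc import *
s=monitor.state(); p=s["tool_pos"]; print(w2b(p), s["contact_force"])
c=grab("scene","scene7.png"); W=grab("wrist","w7.png")
v=cv2.cvtColor(c["img"],cv2.COLOR_RGB2BGR)[60:280,220:440]; cv2.imwrite("pics/s7c.png",cv2.resize(v,None,fx=2.7,fy=2.7,interpolation=cv2.INTER_CUBIC))
```

```text
(np.float64(-0.09168857471000788), np.float64(0.1880424307268305), np.float64(0.00987924090133363)) [-1.35583397 -0.22945899  0.23005334]
```

View pics/s7c.png

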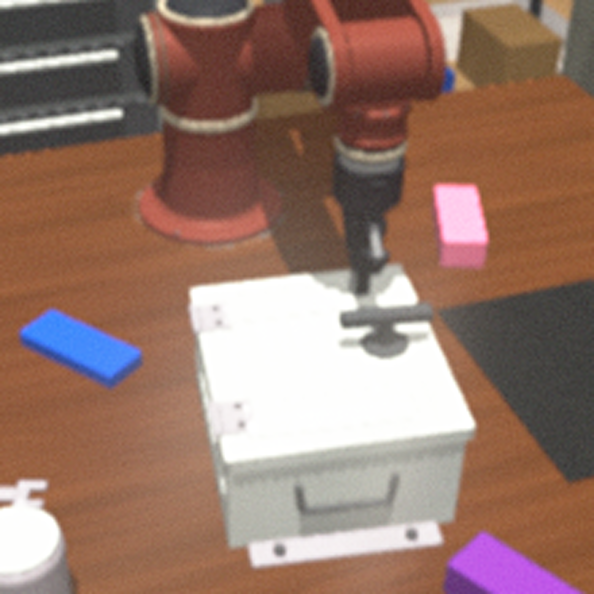

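View pics/w7.png

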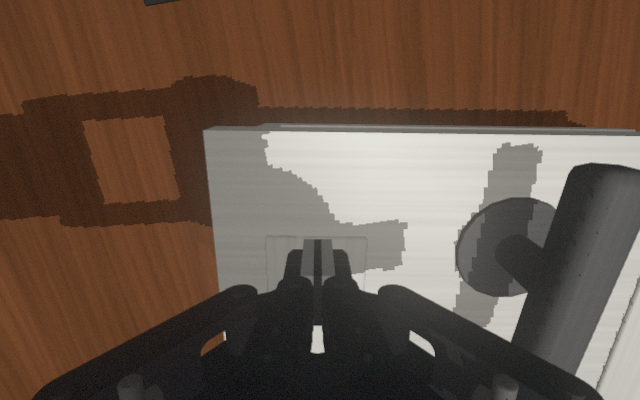

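The lid is almost down. I'll press it gently onto its seal.

{"method": "step_arm", "body": {
  "motion": [
    [0, 0, -0.002, 0, 0, 0, 255],
    [0, 0, -0.004, 0, 0, 0, 255],
    [0, 0, -0.006, 0, 0, 0, 255],
    [0, 0, -0.008, 0, 0, 0, 255]
  ]
}}

```text
time: 19.0
tool_pos: [0.4552, 0.0416, 0.1332]
tool_rot: [0.0, 0.759, 0.651, 0.0]
contact_force: [-0.3, -0.3, 4.0]
gripper_width: 0.002
```

{"method": "step_arm", "body": {
  "motion": [
    [0, 0, -0.002, 0, 0, 0, 255],
    [0, 0, -0.004, 0, 0, 0, 255],
    [0, 0, -0.004, 0, 0, 0, 255]
  ]
}}

```text
time: 19.3
tool_pos: [0.4553, 0.0416, 0.1323]
tool_rot: [0.0, 0.759, 0.651, 0.0]
contact_force: [-3.3, 0.5, 7.8]
gripper_width: 0.004
```

{"method": "step_arm", "body": {
  "motion": [
    [0, 0, -0.002, 0, 0, 0, 255],
    [0, 0, -0.004, 0, 0, 0, 255],
    [0, 0, -0.004, 0, 0, 0, 255]
  ]
}}

```text
time: 19.6
tool_pos: [0.4553, 0.0416, 0.1313]
tool_rot: [0.0, 0.759, 0.651, -0.0]
contact_force: [-5.8, 0.8, 12.1]
gripper_width: 0.004
```

{"method": "step_arm", "body": {
  "motion": [
    [0, 0, -0.002, 0, 0, 0, 255],
    [0, 0, -0.004, 0, 0, 0, 255],
    [0, 0, -0.004, 0, 0, 0, 255]
  ]
}}

```text
time: 19.9
tool_pos: [0.4554, 0.0417, 0.1303]
tool_rot: [-0.0, 0.759, 0.651, -0.0]
contact_force: [-9.5, 0.7, 17.7]
gripper_width: 0.001
```

The lid is on the seal (17.7 N, tip at 0.1303 m). I'll lift off and look at the handle.

{"method": "step_arm", "body": {
  "motion": [
    [0, 0, 0.02, 0, 0, 0, 255],
    [0, 0, 0.08, 0, 0, 0, 200],
    [0, 0, 0.16, 0, 0, 0, 100],
    [0, 0, 0.24, 0, 0, 0, 0],
    [0, 0, 0.28, 0, 0, 0, 0],
    [0, 0, 0.28, 0, 0, 0, 0],
    [0, 0, 0.28, 0, 0, 0, 0]
  ]
}}

```text
time: 20.6
tool_pos: [0.4548, 0.0416, 0.2665]
tool_rot: [-0.0, 0.759, 0.651, -0.0]
contact_force: [0.6, -0.0, -0.2]
gripper_width: 0.992
```

Run:
```python
from arc import *
s=monitor.state(); p=s["tool_pos"]; print(s["time"],p,w2b(p), s["contact_force"])
c=grab("scene","scene8.png"); W=grab("wrist","w8.png")
for n in("scene","wrist"):
  for k in("t_bar","lid_edge"):
    for r in eyes.pinpoint(k,n)[:2]:
        z=.1705 if k=="t_bar" else .1334
        print(n,k,r, np.round(w2b(back(c if n=="scene" else W,r["uv"],z)),4))
v=cv2.cvtColor(W["img"],cv2.COLOR_RGB2BGR)
for ang in(0,.2,.35):
    ctr=HG+.19*ey; a=CA-ang; d=np.array([-np.sin(a),np.cos(a)]); pts=[np.r_[ctr+d*t,.179] for t in(-.05,.05)]
    q=proj(W,np.array(pts)); cv2.line(v,tuple(int(x) for x in q[0]),tuple(int(x) for x in q[1]),(0,0,255),1)
cv2.imwrite("pics/w8o.png",v)
```

```text
20.6 [0.45482215 0.04158433 0.26645209] (np.float64(-0.091905348907835), np.float64(0.1880972406204043), np.float64(0.13945209259783403)) [ 0.56394845 -0.02747729 -0.24646719]
scene t_bar {'uv': [362.9, 179.4], 'p': 0.63} [0.0111 0.1912 0.0435]
scene lid_edge {'uv': [377.7, 185.8], 'p': 0.62} [0.0008 0.2417 0.0064]
wrist t_bar {'uv': [437.1, 195.4], 'p': 0.97} [0.0006 0.1937 0.0435]
wrist t_bar {'uv': [389.6, 207.5], 'p': 0.68} [-0.0355  0.1838  0.0435]
wrist lid_edge {'uv': [432.3, 117.5], 'p': 0.76} [0.0037 0.2506 0.0064]
```

View pics/w8o.png

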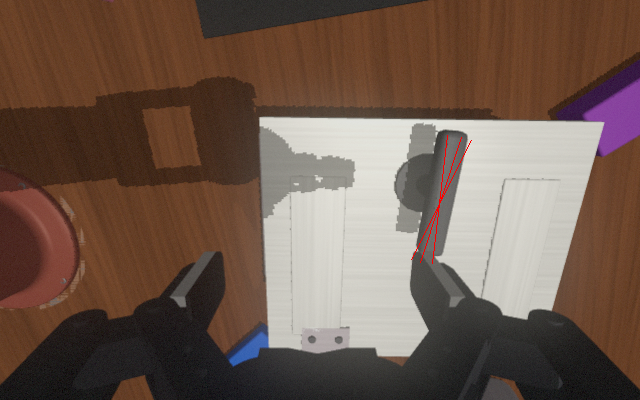

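View pics/scene8.png

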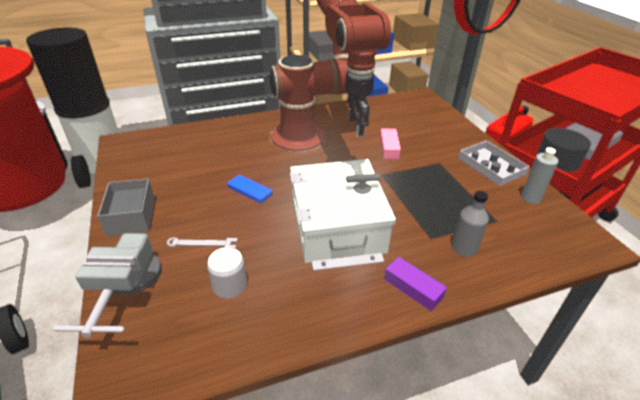

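Run:
```python
from arc import *
W=pickle.load(open("cam_wrist.pkl","rb"))
cv2.imwrite("pics/w8c.png",cv2.resize(cv2.cvtColor(W["img"],cv2.COLOR_RGB2BGR)[115:275,380:500],None,fx=4,fy=4,interpolation=cv2.INTER_CUBIC))
for a,b in(((452,133),(430,253)),):
    A=w2b(back(W,a,.179)); B=w2b(back(W,b,.179)); print(A,B,np.arctan2(A[0]-B[0],A[1]-B[1]),np.hypot(A[0]-B[0],A[1]-B[1]))
```

```text
(np.float64(0.002806400449380228), np.float64(0.24189041877295936), np.float64(0.05199999999999999)) (np.float64(-0.003178976000253988), np.float64(0.14889879741880185), np.float64(0.05199999999999999)) 0.06427602203338544 0.09318404570160516
```

View pics/w8c.png

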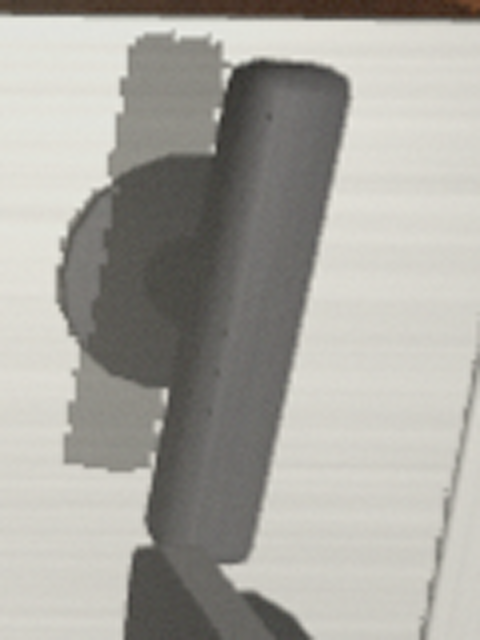

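Run:
```python
from arc import *
W=pickle.load(open("cam_wrist.pkl","rb"))
px=lambda a,b:(380+a/4-.5,115+b/4-.5)
for a,b,z in((px(348,100),px(248,545),.179),(px(232,95),px(152,520),.161),(px(290,62),px(205,560),.175)):
    A=w2b(back(W,a,z)); B=w2b(back(W,b,z)); print(np.round(A,4),np.round(B,4),np.arctan2(A[0]-B[0],A[1]-B[1]),np.hypot(A[0]-B[0],A[1]-B[1]))
```

```text
[0.0136 0.2374 0.052 ] [0.0056 0.1509 0.052 ] 0.09178201900851912 0.08687427168505717
[-0.0003  0.2364  0.034 ] [-0.0075  0.1478  0.034 ] 0.08129703871494905 0.08883455883074047
[0.0042 0.2436 0.048 ] [-0.0009  0.1456  0.048 ] 0.051934903020969835 0.09819192258507964
```

The handle is at about 0.08 rad, with its centre at (0.001, 0.192) in the lid frame, matching the expected (0, 0.19). I'll move over it, align and descend open.

{"method": "step_arm", "body": {
  "motion": [
    [0.06, -0.007, 0, 0, 0, -0.02, 0],
    [0.13, -0.014, 0, 0, 0, -0.057, 0],
    [0.185, -0.02, 0, 0, 0, -0.057, 0],
    [0.185, -0.02, 0, 0, 0, -0.057, 0],
    [0.185, -0.02, -0.07, 0, 0, -0.057, 0],
    [0.185, -0.02, -0.14, 0, 0, -0.057, 0],
    [0.185, -0.02, -0.2, 0, 0, -0.057, 0],
    [0.185, -0.02, -0.23, 0, 0, -0.057, 0],
    [0.185, -0.02, -0.23, 0, 0, -0.057, 0],
    [0.185, -0.02, -0.23, 0, 0, -0.057, 0]
  ]
}}

```text
time: 21.9
tool_pos: [0.5479, 0.0316, 0.1531]
tool_rot: [0.0, 0.786, 0.618, 0.0]
contact_force: [1.0, 0.4, -0.3]
gripper_width: 0.998
```

Run:
```python
from arc import *
s=monitor.state(); p=s["tool_pos"]; print(s["time"],p,w2b(p), s["contact_force"],s["joint_pos"])
W=grab("wrist","w9.png")
```

```text
21.9 [0.54785779 0.03159714 0.15312926] (np.float64(0.0015668525172728466), np.float64(0.19237765253912772), np.float64(0.026129261483952282)) [ 1.01410919  0.35612467 -0.26973728] [-7.80338949e-02 -6.85702520e-02  1.86682519e+00  3.33736973e-05
  1.34214667e+00  1.59378476e-01]
```

View pics/w9.png

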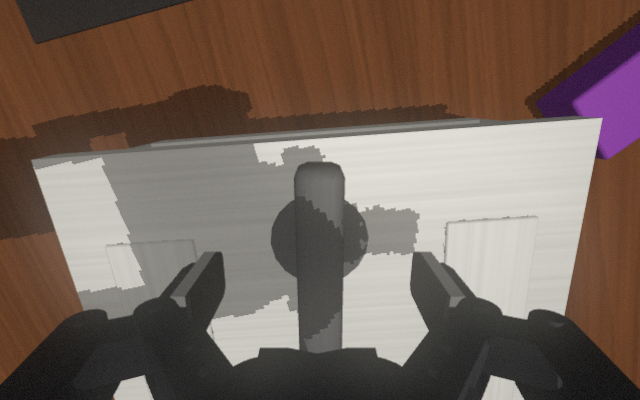

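The bar stands centred and vertical between the fingers at columns 296–344. Closing.

{"method": "step_arm", "body": {
  "motion": [
    [0, 0, -0.002, 0, 0, 0, 255],
    [0, 0, -0.002, 0, 0, 0, 255],
    [0, 0, -0.002, 0, 0, 0, 255],
    [0, 0, -0.002, 0, 0, 0, 255],
    [0, 0, -0.002, 0, 0, 0, 255],
    [0, 0, -0.002, 0, 0, 0, 255],
    [0, 0, -0.002, 0, 0, 0, 255],
    [0, 0, -0.002, 0, 0, 0, 255]
  ]
}}

```text
time: 22.75
tool_pos: [0.5487, 0.0313, 0.1519]
tool_rot: [0.001, 0.786, 0.618, 0.001]
contact_force: [5.6, -1.7, 0.4]
gripper_width: 0.22
```

Run:
```python
from arc import *
s=monitor.state(); print(s["time"],w2b(s["tool_pos"]), s["contact_force"],s["ft_torque"],s["gripper_width"]*85)
```

```text
22.75 (np.float64(0.0024503293719130396), np.float64(0.19217013862723473), np.float64(0.024864183271909868)) [ 5.57471511 -1.66264861  0.40986973] [-0.15755116 -0.5934734  -0.00548886] 18.725068655449714
```

The bar is gripped. I'll turn clockwise, watching forces.

{"method": "step_arm", "body": {
  "motion": [
    [0.002, 0, 0, 0, 0, -0.05, 255],
    [0.002, 0, 0, 0, 0, -0.12, 255],
    [0.002, -0.001, 0, 0, 0, -0.2, 255],
    [0.003, -0.001, 0, 0, 0, -0.28, 255],
    [0.003, -0.002, 0, 0, 0, -0.36, 255],
    [0.003, -0.002, 0, 0, 0, -0.44, 255],
    [0.003, -0.002, 0, 0, 0, -0.44, 255]
  ]
}}

```text
time: 23.45
tool_pos: [0.5487, 0.0313, 0.1518]
tool_rot: [-0.001, 0.944, 0.33, -0.0]
contact_force: [-0.4, 2.5, 5.5]
gripper_width: 0.222
```

Run:
```python
from arc import *
s=monitor.state(); q=s["tool_rot"]; M=R.from_quat([q[1],q[2],q[3],q[0]]).as_matrix()
print(s["time"],w2b(s["tool_pos"]), s["contact_force"],s["ft_torque"],s["gripper_width"]*85, CA-np.arctan2(M[1,1],M[0,1]))
```

```text
23.45 (np.float64(0.0024447941441877417), np.float64(0.1922420329897605), np.float64(0.024819229598992576)) [-0.38441714  2.47440091  5.53992644] [ 0.70714694  0.64547177 -0.0296091 ] 18.886387023696287 0.7448137317527526
```

{"method": "step_arm", "body": {
  "motion": [
    [0, 0, 0, 0, 0, -0.07, 255],
    [0, 0, -0.001, 0, 0, -0.14, 255],
    [0, 0, -0.003, 0, 0, -0.21, 255],
    [0, 0, -0.005, 0, 0, -0.28, 255],
    [0, 0, -0.006, 0, 0, -0.34, 255],
    [0, 0, -0.006, 0, 0, -0.34, 255]
  ]
}}

```text
time: 24.05
tool_pos: [0.5488, 0.0317, 0.1499]
tool_rot: [-0.001, 0.997, 0.082, -0.0]
contact_force: [-3.5, 3.2, 10.3]
gripper_width: 0.223
```

Run:
```python
from arc import *
s=monitor.state(); q=s["tool_rot"]; M=R.from_quat([q[1],q[2],q[3],q[0]]).as_matrix()
print(s["time"],w2b(s["tool_pos"]), s["contact_force"],s["ft_torque"],s["gripper_width"]*85, CA-np.arctan2(M[1,1],M[0,1]))
```

```text
24.05 (np.float64(0.0024860837052949787), np.float64(0.1926534890945683), np.float64(0.02293495748672017)) [-3.48760145  3.2190226  10.3405692 ] [ 0.8622337   1.10287387 -0.05952246] 18.976687000620224 1.2534802558249745
```

{"method": "step_arm", "body": {
  "motion": [
    [0, 0, 0, 0, 0, -0.06, 255],
    [0, 0, 0, 0, 0, -0.12, 255],
    [0, 0, 0, 0, 0, -0.18, 255],
    [0, 0, 0, 0, 0, -0.22, 255],
    [0, 0, 0, 0, 0, -0.23, 255],
    [0, 0, 0, 0, 0, -0.23, 255]
  ]
}}

```text
time: 24.65
tool_pos: [0.5489, 0.0319, 0.1492]
tool_rot: [-0.001, 0.996, -0.089, -0.0]
contact_force: [-2.3, 3.5, 6.8]
gripper_width: 0.222
```

Run:
```python
from arc import *
s=monitor.state(); q=s["tool_rot"]; M=R.from_quat([q[1],q[2],q[3],q[0]]).as_matrix()
print(s["time"],w2b(s["tool_pos"]), s["contact_force"],s["ft_torque"],s["gripper_width"]*85, CA-np.arctan2(M[1,1],M[0,1]))
```

```text
24.65 (np.float64(0.002555259297437284), np.float64(0.19279757459619493), np.float64(0.022187144407651238)) [-2.25905563  3.46130087  6.77877405] [0.91978359 0.74374347 0.39239536] 18.901027647883556 1.5955804424475075
```

The tool is at 1.596 rad and the moment about z has jumped to +0.39 N m, so the stop is reached. I'll release, lift and look.

{"method": "step_arm", "body": {
  "motion": [
    [0, 0, 0, 0, 0, 0.01, 150],
    [0, 0, 0, 0, 0, 0.01, 60],
    [0, 0, 0, 0, 0, 0.01, 0],
    [0, 0, 0, 0, 0, 0.01, 0],
    [0, 0, 0.02, 0, 0, 0.01, 0],
    [0, 0, 0.1, 0, 0, 0.01, 0],
    [0, 0, 0.2, 0, 0, 0.01, 0],
    [0, 0, 0.3, 0, 0, 0.01, 0],
    [0, 0, 0.36, 0, 0, 0.01, 0],
    [0, 0, 0.36, 0, 0, 0.01, 0]
  ]
}}

```text
time: 25.65
tool_pos: [0.5513, 0.0304, 0.3362]
tool_rot: [0.0, 0.997, -0.083, 0.006]
contact_force: [0.4, 0.3, 0.3]
gripper_width: 1.0
```

{"method": "step_arm", "body": {
  "motion": [
    [0, 0, 0, 0, 0, 0, 0],
    [0, 0, 0, 0, 0, 0, 0]
  ]
}}

```text
time: 25.85
tool_pos: [0.5483, 0.0306, 0.3263]
tool_rot: [0.0, 0.997, -0.083, -0.001]
contact_force: [-0.8, -0.6, -0.4]
gripper_width: 0.997
```

Run:
```python
from arc import *
s=monitor.state(); print(s["time"],s["tool_pos"],s["contact_force"])
W=grab("wrist","w10.png"); c=grab("scene","scene10.png"); 
for k in("t_bar","lid_edge"):
    for r in eyes.pinpoint(k,"wrist")[:1]: print(k,r,np.round(w2b(back(W,r["uv"],.167 if k=="t_bar" else .129)),4))
v=cv2.cvtColor(W["img"],cv2.COLOR_RGB2BGR)
ctr=HG+.19*ey+.002*ex
for ang in(1.4,1.57):
    a=CA-ang; d=np.array([-np.sin(a),np.cos(a)]); q=proj(W,np.array([np.r_[ctr+d*t,.176] for t in(-.05,.05)]))
    cv2.line(v,tuple(int(x) for x in q[0]),tuple(int(x) for x in q[1]),(0,0,255) if ang>1.5 else (255,0,0),1)
for P,col in((boxpts(*(HG+ey*.1225),CA,.129,.29,.245,0),(0,255,0)),):
    h=cv2.convexHull(proj(W,P).astype(np.float32)); cv2.polylines(v,[np.round(h).astype(np.int32)],1,col,1)
cv2.imwrite("pics/w10o.png",v)
x=cv2.cvtColor(c["img"],cv2.COLOR_RGB2BGR)[110:290,240:460]; cv2.imwrite("pics/s10c.png",cv2.resize(x,None,fx=3.3,fy=3.3,interpolation=cv2.INTER_CUBIC))
```

```text
25.85 [0.5483181  0.03058926 0.32634188] [-0.79702119 -0.62805843 -0.40522938]
t_bar {'uv': [317.5, 181.3], 'p': 0.91} [0.0021 0.1924 0.04  ]
lid_edge {'uv': [266.6, 171.1], 'p': 0.6} [0.0049 0.2476 0.002 ]
```

View pics/w10o.png

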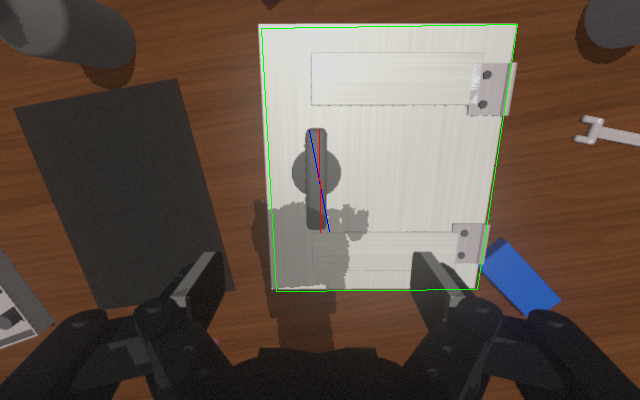

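View pics/s10c.png

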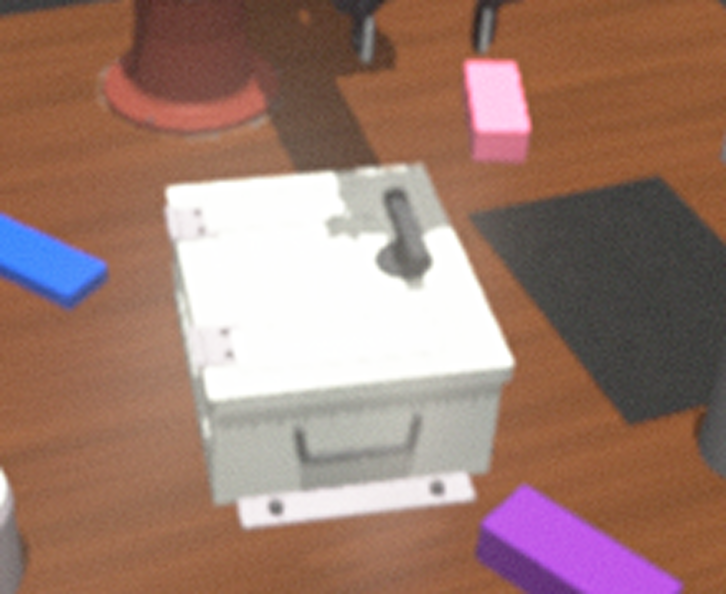

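The bar (columns 306–327, rows 128–230) is parallel to the free edge along the red 1.57 rad line. The lid is flat on the box, and the hand is clear, 0.15 m above. Handing in.

Run:
```python
from h import *
print(manip.job_done())
```

```text
the job is handed in; nothing more can be done
None
```

The job is done and handed in at about 26 s. The thick board is on the thin board in the box, and the lid is shut and latched.

- **Board:** I took the yellow thick board from the mat and turned it to match the thin board. On the way down the gripper linkage rubbed the lip or seal on the +y side at about 6 N, so I backed off 2 mm. I felt the pile at exactly the expected height, pressed about 10 N, then released at zero force. The picture afterwards shows the board flat and square, with no thin edge visible. Its centre may be up to about 2 mm off in y.
- **Lid:** I swung it down along its arc at about 6 N and pressed it onto the seal at 17.7 N.
- **Latch:** I gripped the T-handle at about 0.08 rad and turned it clockwise to about 1.6 rad of tool angle. The moment jumped to 0.39 N m there, so it was at its stop.
- **Last checks:** After release the bar is parallel to the free edge, the lid outline matches the drawn-down position to within a few pixels, and the force is near zero with the hand well clear. I did not touch the drawbar or anything standing on the bench. The lid's last few millimetres of draw-down I judged from the handle angle and the tool height, not from a direct measurement.

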